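Set the marking laser from the pattern bar and load the blanks

TASK

Set up the laser marking station for a batch of bars. Lay the pattern bar (the one with the eye) on the station's bed with its punch mark up and its plain end against the end stop, slide the jaw firmly shut so that it is pinched against the fixed jaw, and turn the two mirror screws until the laser spot sits on the punch mark. Then open the jaw, put the pattern back in its wooden tray, lay all the plain blanks side by side on the bed with their ends against the end stop and slide the jaw firmly shut on them, leaving the spot as set and the other tools on the bench where they are.

Things in the scene. Friction and masses are not known exactly. Their poses are not given: they have to be found in the camera images.
- station: bolted-down bar station; origin on the bench, x along the bars to the end stop, y from sliding to fixed jaw and on to the laser head, z up. Bed top 30 mm up, x -75 to 75, y -245 to 30 mm, front end (x -75) open. Stop face at x 75 (a butted bar's centre is at x 0), y -170 to 0, top 56 mm up. Fixed jaw: face y 0, top 46 mm up, blocks at x -73 to -37 and 27 to 73; a finger fits between them
- head: laser head, bolted down beside the bed, its axes near parallel to the station's; origin on the bench. Base 170 x 320 x 12 mm; column (at its x 78, y -72 mm) and gimbal mirror mount up to 256 mm high, x -60 to 90, y -143 to -1, mirror facing down; laser tube at 45 degrees at y 46 to 130, up to 115 mm high. The beam goes up to the mirror and down to the bars
- jaw: the sliding jaw, 120 mm wide (station x -60 to 60), 16 mm above the bed, 56 mm front to back. Origin on the bed in the plane of its face, which looks to station +y; its station y is thus minus the opening, 0 (shut) to -155 mm. Slides along station y with about 5 N of friction, no spring; stays where it is left
- jaw_grip (a point): the sliding jaw's grip: upright steel tab, 30 mm along station x, 16 mm thick along station y (top, rounded, 100 mm above the bench), standing on the jaw block 38 mm behind the jaw face. The point is on its centre line 72 mm above the bench
- screw_a (a joint): turn of mirror screw A, rad, growing clockwise seen from above, range -6 to 6, starts at 0. Clockwise moves the spot towards head +y (away from the bars, to the mirror) by about 4.4 mm per rad. Stiffness about 0.04 N m; it stays where it is left and does not rise or sink
- screw_a_grip (a point): on the axis of screw A's knob, 284 mm above the bench: upright round knurled steel knob, diameter 26 mm, from 262 to 296 mm above the bench. Screw A is the one nearer to the bed, at head x 0, y -114 mm; it tilts up to 4 degrees with the mirror frame when B is turned
- screw_b (a joint): turn of mirror screw B, rad, growing clockwise seen from above, range -6 to 6, starts at 0. Clockwise moves the spot towards head +x by about 2.7 mm per rad. Same stiffness as screw A
- screw_b_grip (a point): on the axis of screw B's knob, 284 mm above the bench, a knob like screw A's at head x -40, y -20 mm, 102 mm from it
- spot (a point): centre of the red laser spot, 7 mm across, where the reflected beam meets the level of the bars' top faces (48 mm above the bench). The beam comes down at 45 degrees from the mirror, towards station -y
- pattern_c (a point): pattern bar, loose, bare steel, square bar 150 x 18 x 18 mm, 0.4 kg, with a 33 mm ring (eye) forged on one end, 182 mm over all. The point is the centre of the 150 mm square part, 9 mm above its underside; its x axis runs along the bar from the eye to the plain end, z up out of the marked face. It starts in the tray, mark up
- pattern: the same bar; origin on its underside below the centre of the square part
- mark (a point): punch mark on the pattern's top face: dark round spot-face 14 mm across with a bright centre dot, on the bar's centre line 40 mm from its centre towards the plain end (35 mm from that end)
- tray: wooden tray for the pattern bar, fixed, 230 x 115 x 22 mm outside, walls 6 mm, inner floor 6 mm above the bench. Origin under its centre on the bench, x along its length
- blank1_c (a point): blank: plain square steel bar 150 x 18 x 18 mm, 0.38 kg, both ends cut square, loose on the bench; 1 to 3 blanks are there (None if absent). The point is its centre, 9 mm above its underside; x along the bar
- blank2_c (a point): blank: plain square steel bar 150 x 18 x 18 mm, 0.38 kg, both ends cut square, loose on the bench; 1 to 3 blanks are there (None if absent). The point is its centre, 9 mm above its underside; x along the bar
- blank3_c (a point): blank: plain square steel bar 150 x 18 x 18 mm, 0.38 kg, both ends cut square, loose on the bench; 1 to 3 blanks are there (None if absent). The point is its centre, 9 mm above its underside; x along the bar
- blank1: the same blank, origin on its underside below its centre
- blank2: the same blank, origin on its underside below its centre
- blank3: the same blank, origin on its underside below its centre
- wax_tin: bystander: tin, 72 mm across, 52 mm high, origin under its centre
- hammer: bystander: hammer, 280 mm long, lying on the bench
- wirebrush: bystander: brush lying on the bench
- hook1: bystander: forged S-hook, 135 mm long
Mind the look-alikes: they are no part of the job. Leave any red look-alike of the blank3 alone.

How it is judged:
On the way, in this order (a step that is already met when the one before it is completed fails the run):
1. the pattern bar lies on the bed, mark up, plain end within 5 mm of the end stop, against the fixed jaw, the sliding jaw pressing on it with over 4 N (angle between pattern_c's own z axis and vertical below 0.1 rad and x of pattern_c in the frame of station between -0.005 and 0.004 m and z of pattern_c in the frame of station between 0.036 and 0.043 m and angle between the x axis of pattern_c and the x axis of station, either way round below 0.06 rad and y of pattern_c in the frame of station between -0.013 and -0.005 m and contact force between jaw and pattern above 4 N), for 0.2 s.
2. with the pattern still there against the fixed jaw, the spot's centre is within 4 mm of the punch mark (angle between pattern_c's own z axis and vertical below 0.1 rad and x of pattern_c in the frame of station between -0.005 and 0.004 m and z of pattern_c in the frame of station between 0.036 and 0.043 m and angle between the x axis of pattern_c and the x axis of station, either way round below 0.06 rad and y of pattern_c in the frame of station between -0.013 and -0.005 m and horizontal distance between spot and mark below 0.004 m), for 0.5 s.
3. the pattern is back in its tray (x of pattern_c in the frame of tray between -0.035 and 0.06 m and y of pattern_c in the frame of tray between -0.04 and 0.04 m and z of pattern_c in the frame of tray between 0.008 and 0.022 m), for 0.5 s.
4. all the blanks lie side by side on the bed, ends within 5 mm of the end stop, packed against the fixed jaw (gaps under about 4 mm), the sliding jaw pressing on them with over 4 N (x of blank1_c in the frame of station between -0.005 and 0.004 m and z of blank1_c in the frame of station between 0.036 and 0.043 m and angle between the x axis of each of blank1_c, blank2_c, blank3_c and the x axis of station, either way round below 0.06 rad and y of blank1_c in the frame of station between -0.05 and -0.005 m and x of blank2_c in the frame of station between -0.005 and 0.004 m and z of blank2_c in the frame of station between 0.036 and 0.043 m and y of blank2_c in the frame of station between -0.05 and -0.005 m and x of blank3_c in the frame of station between -0.005 and 0.004 m and z of blank3_c in the frame of station between 0.036 and 0.043 m and y of blank3_c in the frame of station between -0.05 and -0.005 m and y of any of blank1_c, blank2_c, blank3_c in the frame of station above -0.013 m and (y of blank1_c in the frame of station above -0.013 m or horizontal distance between blank1_c and blank2_c below 0.0225 m or horizontal distance between blank1_c and blank3_c below 0.0225 m) and (y of blank2_c in the frame of station above -0.013 m or horizontal distance between blank2_c and blank1_c below 0.0225 m or horizontal distance between blank2_c and blank3_c below 0.0225 m) and (y of blank3_c in the frame of station above -0.013 m or horizontal distance between blank3_c and blank1_c below 0.0225 m or horizontal distance between blank3_c and blank2_c below 0.0225 m) and (contact force between jaw and blank1 above 4 N or contact force between jaw and blank2 above 4 N or contact force between jaw and blank3 above 4 N)), for 0.2 s.
At the end, for the whole second after the job is handed in: blanks flat on the bed, ends within 5 mm of the stop, packed against the fixed jaw (gaps under 4 mm) with the sliding jaw still shut on them (within 3 mm); pattern in its tray; spot still where it was set (within about 9 mm of where the mark was) (all of step 3 and x of blank1_c in the frame of station between -0.005 and 0.004 m and z of blank1_c in the frame of station between 0.036 and 0.043 m and angle between the x axis of each of blank1_c, blank2_c, blank3_c and the x axis of station, either way round below 0.06 rad and y of blank1_c in the frame of station between -0.05 and -0.005 m and x of blank2_c in the frame of station between -0.005 and 0.004 m and z of blank2_c in the frame of station between 0.036 and 0.043 m and y of blank2_c in the frame of station between -0.05 and -0.005 m and x of blank3_c in the frame of station between -0.005 and 0.004 m and z of blank3_c in the frame of station between 0.036 and 0.043 m and y of blank3_c in the frame of station between -0.05 and -0.005 m and y of any of blank1_c, blank2_c, blank3_c in the frame of station above -0.013 m and (y of blank1_c in the frame of station above -0.013 m or horizontal distance between blank1_c and blank2_c below 0.0225 m or horizontal distance between blank1_c and blank3_c below 0.0225 m) and (y of blank2_c in the frame of station above -0.013 m or horizontal distance between blank2_c and blank1_c below 0.0225 m or horizontal distance between blank2_c and blank3_c below 0.0225 m) and (y of blank3_c in the frame of station above -0.013 m or horizontal distance between blank3_c and blank1_c below 0.0225 m or horizontal distance between blank3_c and blank2_c below 0.0225 m) and y of any of blank1_c, blank2_c, blank3_c in the frame of jaw below 0.012 m and x of spot in the frame of station between 0.0305 and 0.0485 m and y of spot in the frame of station between -0.0175 and -0.0005 m); the robot touches nothing.
It fails at once if a bystander (wax tin, hammer, brush, S-hook) is shoved more than 6 cm (distance of any of wax_tin, hammer, wirebrush, hook1 from where it was at the start of the episode above 0.06 m).
It fails at once if the wax tin is knocked over (angle between wax_tin's own z axis and vertical above 0.6 rad).
Of blank1, blank2, blank3 only 1 to 3 are there at a start; the rules pass over those that are not, and their reading is None.
At some moment in a run one of blank1, blank2, blank3 may be knocked a few centimetres aside while the robot is not near it.
Once in a run the grip may slacken for a moment while it holds something.
It also fails if it takes over 210 s, if anything falls off the work surface, if the arm or the gripper's body presses on something with over 40 N, if the wrist force passes 120 N, or if a joint passes its speed limit or range.

ROBOT

A 6-joint arm with a two-finger parallel gripper is mounted at the origin on the work surface. World frame = base frame: x ahead of the robot, y to its left, z up, the work surface at z = 0. Lengths are in m, angles in rad, forces in N, time in s.
With the tool pointing down it reaches from about 0.35 to 0.925 m from the base axis. Payload 6.4 kg.
Tool frame: the origin (TCP) lies on the centre line of the jaws, within the pads' length; the fingertips stand 17 mm ahead of it and the grasp point (between the pads) lies 2 mm behind it; z points along the fingers, y is the line along which they close (so a half turn about z gives the same grasp; the last joint's range is limited). The gripper opens to 85 mm and grips with 20 to 120 N. Pads are 22 mm wide; open, the fingers measure 114 mm over their backs; the gripper's body (76 mm by 85 mm) begins 54 mm behind the grasp point. The pads swing forward as they close: fully open they stand 13 mm farther back than shut.
Start: joints at [1.013, 0.245, 1.558, -0, 1.339, -0.174], TCP at [0.243, 0.603, 0.248] pointing down, gripper open.
Joint ranges: [-3.13, 3.13], [-1.02, 2.26], [0.13, 2.54], [-0.95, 4.09], [0.21, 2.88], [-2.74, 2.74]. Speed limits (rad/s): [2.57, 2.57, 3.14, 3.14, 3.14, 3.14].

INTERFACE

Orientations are given as a unit quaternion [x, y, z, w].
In Python, from workcell import state, get_image, close_job gives the robot as it stands.
- The arm moves only by the tool carry_out, never from a script. Its argument "moves" is text: rows parted by semicolons, each of 5 numbers parted by spaces: the gripper command: -1 is fully open, 1 is shut, values between are in proportion, then the shift along the tool's x, y, z in m, then the turn about the tool's z in rad. A call has 1 to 12 rows; each row is the pose to reach, as a shift and turn from the pose commanded when the call began, along the tool's axes at that moment; what a row does not reach only later rows make up. A row lasts 1/8 s, in which the tool goes at most 62.5 mm and 10.7 degrees, less where a joint would pass 70% of its speed; a pose out of reach is approached as far as the arm can. A call with a gripper value outside its range is refused whole. The fingers move at their own pace and stop on an object; the grip force is fixed at half the most. Time passes only in rows, so rows that repeat a pose let the fingers close. It gives the time, the measured TCP pose, the force, the opening and the grip force at its end, in the units of the state.
- state(): the state, without advancing time (a new reading comes with each control period).
- get_image(name): name is "side" or "top" or "wrist"; returns a dict with "frame" (384x512x3 uint8, red, green, blue), "z_map" (384x512 float32, m along the optical axis (not along the pixel's ray), 0 where there is no reading), "mtx" (3x3 intrinsics, pixels), "dist_coeffs" ([k1, k2, p1, p2, k3] as OpenCV has them; the pictures are not rectified), "world_from_camera" (4x4, takes a point from camera to world coordinates). Camera axes: x right, y down, z forward; pixel columns grow to the right and rows downward; lengths in m; the calibration is good to about 2 mm. A picture is of the moment at which its call begins.
- close_job(): hands the job in; it is judged then, once.
The state is a dict: "clock": time; "joint_positions": joint angles; "qvel": joint speeds; "joint_efforts": joint torques, N m; "eef_pos": TCP position; "tcp_rot": TCP orientation; "ft_force": force on the tool from outside, world axes, zero at the start; "wrist_torque": the same for the moment, N m; "opening": finger opening in m; "grip_force": force on a finger pad.
Only numpy, scipy, OpenCV 4.12 (cv2) and the standard library are available. Lean on these libraries where they do the work, as an engineer would, in place of code of your own. Each camera call takes 0.05 s, during which the arm holds its last target. There are 200 camera calls.

## Working session

There is one attempt and no reset: what is moved stays moved. The work goes in short steps, Python scripts to look and compute and a tool call to move; the robot and the scene stay as the last step left them, time stands still between calls to the robot, and variables do not carry over. Pictures are saved under pics/ and viewed, at most 14 in all, crops included, and the job is handed in when it is done.

Besides the shell and the picture viewer there is one more tool, called by a JSON object that holds its "fn" and its "kwargs", one argument or row to a line. carry_out: Moves the arm, as the interface text tells. Its arguments: {"type":"object","properties":{"moves":{"type":"string"}},"required":["moves"]}

```bash
ls; mkdir -p pics
cat > h.py <<'E'
import numpy as np, cv2
from workcell import state, get_image, close_job
from scipy.spatial.transform import Rotation as R
def grab(n,save=None):
    d=get_image(n)
    if save: cv2.imwrite('pics/'+save,cv2.cvtColor(d['frame'],cv2.COLOR_RGB2BGR))
    return d
def ray(d,uv):
    p=cv2.undistortPoints(np.array(uv,float).reshape(-1,1,2),d['mtx'],d['dist_coeffs']).reshape(-1,2)
    T=d['world_from_camera']; v=np.c_[p,np.ones(len(p))]@T[:3,:3].T
    return T[:3,3],v
def plane(d,uv,z):
    o,v=ray(d,uv); return o+v*((z-o[2])/v[:,2])[:,None]
def proj(d,P):
    T=np.linalg.inv(d['world_from_camera']); P=np.array(P,float).reshape(-1,3)
    return cv2.projectPoints(P,cv2.Rodrigues(T[:3,:3])[0],T[:3,3],d['mtx'],d['dist_coeffs'])[0].reshape(-1,2)
def cloud(d):
    h,w=d['z_map'].shape; u,v=np.meshgrid(np.arange(w),np.arange(h))
    p=cv2.undistortPoints(np.stack([u,v],-1).reshape(-1,1,2).astype(float),d['mtx'],d['dist_coeffs']).reshape(-1,2)
    z=d['z_map'].reshape(-1,1); P=np.c_[p*z,z]; T=d['world_from_camera']
    return (P@T[:3,:3].T+T[:3,3]).reshape(h,w,3)
E
python3 - <<'E'
from h import *
s=state(); print({k:np.round(v,3) for k,v in s.items()})
for n in('top','side'):
    d=grab(n,n+'0.png'); print(n,np.round(d['world_from_camera'],3).tolist(),np.round(d['mtx'],1).tolist(),np.round(d['dist_coeffs'],3))
E
```

```text
pics
{'clock': np.float64(0.0), 'joint_positions': array([ 1.013,  0.246,  1.559,  0.   ,  1.339, -0.174]), 'qvel': array([ 0.002,  0.001,  0.   , -0.001, -0.001, -0.   ]), 'joint_efforts': array([-0.0000e+00, -4.2951e+01, -3.2613e+01, -0.0000e+00,  5.0000e-03,
        0.0000e+00]), 'eef_pos': array([0.243, 0.602, 0.247]), 'tcp_rot': array([ 0.191,  0.982, -0.001, -0.   ]), 'ft_force': array([0.476, 0.114, 0.151]), 'wrist_torque': array([ 0.   ,  0.001, -0.003]), 'grip_force': np.float64(0.0), 'opening': np.float64(0.085)}
top [[-0.078, -0.975, 0.208, 0.222], [-0.997, 0.076, -0.016, -0.022], [0.0, -0.209, -0.978, 1.407], [0.0, 0.0, 0.0, 1.0]] [[438.9, 0.0, 257.8], [0.0, 438.9, 193.0], [0.0, 0.0, 1.0]] [-0.003  0.     0.     0.     0.   ]
side [[0.837, -0.36, 0.413, 0.003], [-0.547, -0.564, 0.619, -0.764], [0.01, -0.743, -0.669, 0.974], [0.0, 0.0, 0.0, 1.0]] [[408.4, 0.0, 253.6], [0.0, 408.4, 195.6], [0.0, 0.0, 1.0]] [-0.081  0.     0.     0.     0.   ]
```

View pics/top0.png

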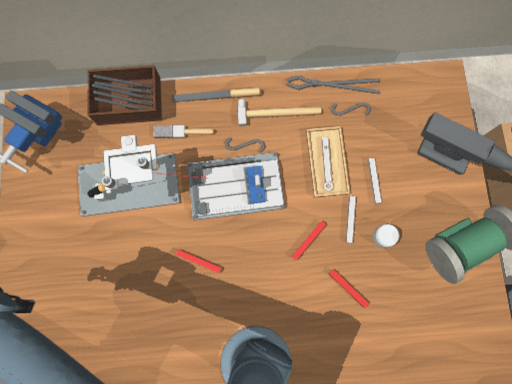

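View pics/side0.png

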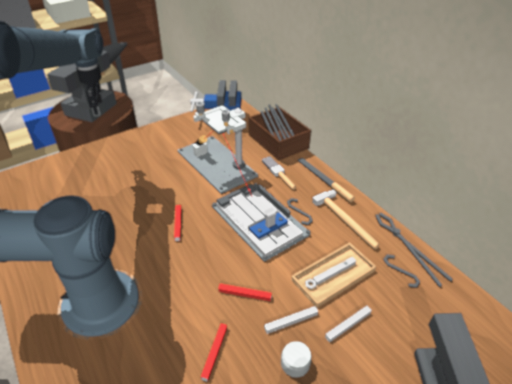

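Top view: the pattern is in the tray at (327,163), and the silver blanks are at (375,180) and (351,219). The station is at (237,187), the jaw at (257,184) and the head at (128,185).

Look-alikes by pixel:
- **Bars:** red bars at (310,240), (200,261) and (349,289).
- **Eyes:** S-hooks at (245,145) and (350,108).
- **Tin:** (387,236).

I choose the silver bar with the ring in the tray as the pattern, and the two silver plain bars as the blanks. One close crop will check this.

Run:
```python
from h import *
d=grab('top'); f=cv2.cvtColor(d['frame'],cv2.COLOR_RGB2BGR)
c=f[115:255,180:400]; cv2.imwrite('pics/crop0.png',cv2.resize(c,None,fx=3.6,fy=3.6,interpolation=cv2.INTER_CUBIC))
C=cloud(d); np.save('c0.npy',C); cv2.imwrite('top_raw.png',f)
for uv in [(327,163),(375,180),(351,219),(387,236),(257,184),(220,200),(105,183),(143,163),(240,160),(328,183),(300,212)]:
    print(uv,np.round(C[uv[1],uv[0]],3))
```

```text
(327, 163) [ 0.599 -0.278  0.027]
(375, 180) [ 0.531 -0.429  0.019]
(351, 219) [ 0.222 -0.022  1.407]
(387, 236) [ 0.344 -0.432  0.053]
(257, 184) [ 0.529 -0.044  0.099]
(220, 200) [ 0.222 -0.022  1.407]
(105, 183) [0.517 0.354 0.295]
(143, 163) [0.562 0.254 0.297]
(240, 160) [0.622 0.004 0.056]
(328, 183) [ 0.535 -0.276  0.013]
(300, 212) [ 0.448 -0.177 -0.   ]
```

View pics/crop0.png

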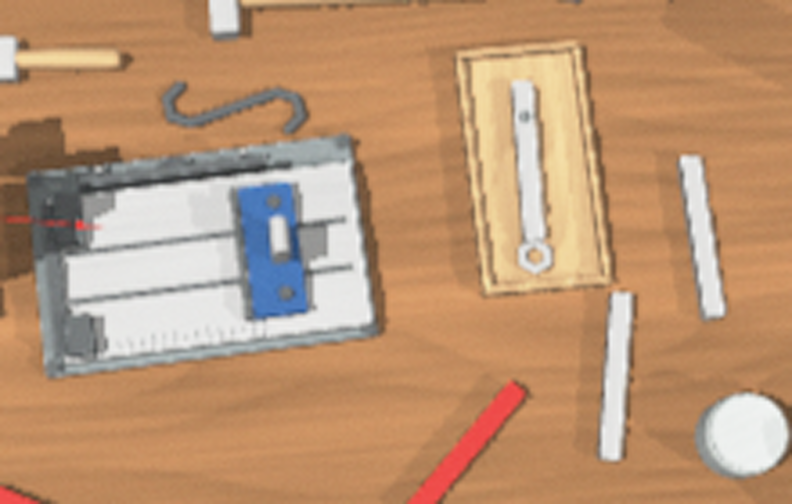

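Run:
```python
from h import *
C=np.load('c0.npy'); f=cv2.imread('top_raw.png')
vis=C[...,2]<1.3
reg=np.zeros(vis.shape,bool); reg[145:225,183:292]=1
def rect(m,name):
    P=C[m][:,:2].astype(np.float32)
    (c,s,a)=cv2.minAreaRect(P); print(name,m.sum(),np.round(c,4),np.round(s,4),round(a,2),'meanz',C[m][:,2].mean().round(4)); return P
z=C[...,2]
for lo,hi,n in [(.024,.036,'bed'),(.041,.0485,'jawtops'),(.05,.06,'stop'),(.085,.105,'grip')]:
    m=reg&vis&(z>lo)&(z<hi)
    k,l,st,ce=cv2.connectedComponentsWithStats(m.astype(np.uint8))
    for i in range(1,k):
        if st[i,4]>8: print(st[i]); rect(l==i,n)
# bars
def bar(m,n):
    P=rect(m,n)
    c=P.mean(0); w,V=np.linalg.eigh(np.cov(P.T)); print('  mean',c,'ang deg',np.degrees(np.arctan2(V[1,1],V[0,1]))%180)
hsv=cv2.cvtColor(f,cv2.COLOR_BGR2HSV)
gray=(hsv[...,1]<60)&(hsv[...,2]>130)
for n,(u0,v0,u1,v1) in dict(pat=(315,130,340,195),b1=(364,150,388,206),b2=(340,190,362,248),tin=(372,222,402,250)).items():
    m=np.zeros(vis.shape,bool); m[v0:v1,u0:u1]=1; m&=gray
    uv=np.argwhere(m)[:,::-1].astype(np.float32)
    P=plane({**dict(mtx=np.array([[438.9,0,257.8],[0,438.9,193],[0,0,1]]),dist_coeffs=np.array([-.003,0,0,0,0])),'world_from_camera':get_image('top')['world_from_camera']},uv,dict(pat=.024,b1=.018,b2=.018,tin=.052)[n])[:,:2].astype(np.float32)
    c,s,a=cv2.minAreaRect(P); w,V=np.linalg.eigh(np.cov(P.T)); print(n,len(P),np.round(c,4),np.round(s,4),'mean',P.mean(0).round(4),'ang',np.degrees(np.arctan2(V[1,1],V[0,1])).round(2))
```

```text
[224 159   7   2  12]
bed 12 [0.6345 0.0466] [0.0196 0.0058] 89.74 meanz 0.0307
[ 193  161   90   55 2926]
bed 2926 [0.5392 0.0225] [0.1529 0.2816] 2.95 meanz 0.0299
[243 166  22  38 422]
jawtops 422 [ 0.5411 -0.0345] [0.1202 0.0558] 2.83 meanz 0.0451
[194 168  11  16  85]
jawtops 85 [0.5828 0.139 ] [0.0489 0.0295] 8.35 meanz 0.045
[198 203   9  12  69]
jawtops 69 [0.477  0.1347] [0.0256 0.0358] 87.26 meanz 0.0447
[201 158  53  10 178]
stop 178 [0.6175 0.046 ] [0.0121 0.1687] 3.12 meanz 0.0553
[254 176   7  11  52]
grip 52 [ 0.541  -0.0445] [0.031  0.0157] 3.52 meanz 0.0969
pat 356 [ 0.5987 -0.2794] [0.0296 0.18  ] mean [ 0.597 -0.277] ang 177.77
b1 324 [ 0.5312 -0.427 ] [0.1521 0.0239] mean [ 0.5299 -0.4273] ang -179.23
b2 324 [ 0.4111 -0.3344] [0.0225 0.1509] mean [ 0.4106 -0.3345] ang 168.81
tin 488 [ 0.3462 -0.4297] [0.0702 0.0791] mean [ 0.346  -0.4293] ang 108.29
```

Crop check: the pattern has its ring at the bottom and the mark near its top end, so its plain end points to world +x. Both silver bars are plain blanks with no ring. I'll approach the pattern with a part-open gripper.

{"fn": "carry_out", "kwargs": {
  "moves": "0 -0.397 -0.511 0 -0.346;0 -0.397 -0.511 0 -0.346;0 -0.397 -0.511 0 -0.346;0 -0.397 -0.511 0 -0.346;0 -0.397 -0.511 0 -0.346;0 -0.397 -0.511 0 -0.346;0 -0.397 -0.511 0 -0.346;0 -0.397 -0.511 0 -0.346;0 -0.397 -0.511 0 -0.346;0 -0.397 -0.511 0 -0.346;0 -0.397 -0.511 0 -0.346;0 -0.397 -0.511 0 -0.346"
}}

```text
clock: 1.85
eef_pos: [0.4203, -0.021, 0.2484]
tcp_rot: [0.021, 1.0, 0.0, 0.0]
ft_force: [-0.0, 0.0, -0.9]
opening: 0.0426
grip_force: 0.0
```

```bash
cat >> h.py <<'E'
def row(t,yaw,s=None):
    "tool-frame shift/turn to bring TCP to t with tool y at yaw (deg, mod 180)"
    s=s or state(); M=R.from_quat(s['tcp_rot']).as_matrix()
    y=np.degrees(np.arctan2(M[1,1],M[0,1])); dy=(yaw-y+90)%180-90
    print('tcp',np.round(s['eef_pos'],4),'yaw',round(y,2),'j6',round(s['joint_positions'][5],2),'F',np.round(s['ft_force'],1),'open',round(float(s['opening']),4),'t',s['clock'])
    print('row',np.round(M.T@(np.array(t)-s['eef_pos']),4),round(-np.radians(dy),3))
O=np.array([.5325,.128]); YAW=np.radians(3.0)
def st(x,y): return O+np.array([x*np.cos(YAW)-y*np.sin(YAW),x*np.sin(YAW)+y*np.cos(YAW)])
def tost(p):
    q=np.asarray(p)[...,:2]-O; c,s=np.cos(YAW),np.sin(YAW); return np.stack([q[...,0]*c+q[...,1]*s,-q[...,0]*s+q[...,1]*c],-1)
E
python3 - <<'E'
from h import *
d=grab('top','top1.png')
print('mark',plane(d,[(325.8,147.5)],.024).round(4))
print('eye',plane(d,[(180+535/3.6,115+256/3.6)],.02).round(4))
print('tray corners',plane(d,[(180+a/3.6,115+b/3.6) for a,b in [(457,52),(578,42),(611,282),(486,295)]],.022).round(4)[:,:2].tolist())
# red spot
f=d['frame'].astype(int); m=np.zeros(f.shape[:2],bool); m[165:195,150:230]=1
m&=(f[...,0]-f[...,1]>60)&(f[...,0]-f[...,2]>60); ys,xs=np.nonzero(m); print(sorted(zip(xs.tolist(),ys.tolist()))[-25:])
row((.607,-.280,.12),87.8)
E
```

```text
mark [[ 0.6524 -0.2805  0.024 ]]
eye [[ 0.5227 -0.2759  0.02  ]]
tray corners [[0.7204, -0.2251], [0.7215, -0.3379], [0.4932, -0.3408], [0.49, -0.2278]]
[(184, 176), (185, 175), (185, 176), (186, 175), (186, 176), (187, 175), (187, 176), (188, 176), (193, 176), (193, 177), (194, 176), (194, 177), (196, 176), (196, 177), (197, 176), (197, 177), (201, 176), (201, 177), (201, 178), (202, 176), (202, 177), (202, 178), (203, 177), (203, 178), (204, 178)]
tcp [ 0.4201 -0.0199  0.2482] yaw 87.75 j6 -1.85 F [ 0.4 -0.2 -0.2] open 0.0428 t 1.9
row [-0.197  -0.2526  0.1281] -0.001
```

{"fn": "carry_out", "kwargs": {
  "moves": "0 -0.187 -0.259 0.12 0;0 -0.187 -0.259 0.12 0;0 -0.187 -0.259 0.12 0;0 -0.187 -0.259 0.12 0;0 -0.187 -0.259 0.12 0;0 -0.187 -0.259 0.12 0;0 -0.187 -0.259 0.12 0;0 -0.187 -0.259 0.12 0;0 -0.187 -0.259 0.12 0"
}}

```text
clock: 3.02
eef_pos: [0.5973, -0.2842, 0.1292]
tcp_rot: [0.018, 1.0, -0.0, 0.0]
ft_force: [-0.6, -1.0, 0.8]
opening: 0.0425
grip_force: 0.0
```

Run:
```python
from h import *
d=grab('wrist','w1.png'); print(np.round(d['world_from_camera'],3).tolist())
row((.6065,-.279,.025),87.9)
print(proj(d,[[.6524,-.2805,.024],[.6124,-.2791,.024],[.5227,-.2759,.02]]).round(0))
```

```text
[[0.036, 0.957, 0.286, 0.523], [0.999, -0.034, -0.011, -0.282], [-0.001, 0.287, -0.958, 0.255], [0.0, 0.0, 0.0, 1.0]]
tcp [ 0.5973 -0.2844  0.1292] yaw 87.91 j6 -2.15 F [-0.4 -0.5 -0.1] open 0.0434 t 3.075
row [-0.0089  0.0058  0.1042] 0.0
[[263. 259.]
 [264. 212.]
 [264.  86.]]
```

View pics/w1.png

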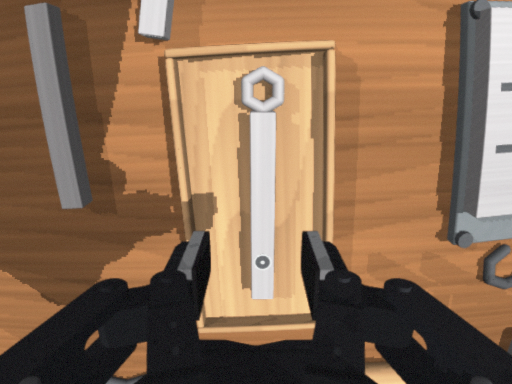

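The wrist view confirms it: ring at (264,90), mark at (263,262), plain end at (262,297). The bar lies between the open fingers, so I descend and grip.

{"fn": "carry_out", "kwargs": {
  "moves": "0 -0.009 0.006 0.05 0;0 -0.009 0.006 0.09 0;0 -0.009 0.006 0.104 0;0 -0.009 0.006 0.104 0;1 -0.009 0.006 0.104 0;1 -0.009 0.006 0.104 0;1 -0.009 0.006 0.104 0;1 -0.009 0.006 0.104 0;1 -0.009 0.006 0.104 0;1 -0.009 0.006 0.06 0;1 -0.009 0.006 -0.016 0;1 -0.009 0.006 -0.016 0"
}}

```text
clock: 4.58
eef_pos: [0.6087, -0.2815, 0.1499]
tcp_rot: [0.019, 1.0, -0.003, 0.004]
ft_force: [-0.4, -0.6, -4.7]
opening: 0.0162
grip_force: 61.0
```

Run:
```python
from h import *
row([*st(-.006-.006,-.045),.12],93)
```

```text
tcp [ 0.6087 -0.2815  0.1499] yaw 87.83 j6 -2.13 F [-0.4 -0.6 -4.7] open 0.0162 t 4.575
row [0.0998 0.3606 0.0273] -0.09
```

{"fn": "carry_out", "kwargs": {
  "moves": "1 0.104 0.36 0 -0.09;1 0.104 0.36 0 -0.09;1 0.104 0.36 0 -0.09;1 0.104 0.36 0 -0.09;1 0.104 0.36 0 -0.09;1 0.104 0.36 0 -0.09;1 0.104 0.36 0 -0.09;1 0.104 0.36 0 -0.09;1 0.104 0.36 0.05 -0.09;1 0.104 0.36 0.05 -0.09"
}}

```text
clock: 5.82
eef_pos: [0.5127, 0.0825, 0.0901]
tcp_rot: [-0.025, 1.0, 0.0, -0.005]
ft_force: [-0.1, 0.6, -3.6]
opening: 0.0164
grip_force: 61.1
```

Run:
```python
from h import *
d=grab('wrist','w2.png')
row([*st(-.016,-.045),.051],93)
```

```text
tcp [0.5148 0.0826 0.0925] yaw 92.87 j6 -1.68 F [ 0.4 -0.6 -4. ] open 0.0159 t 5.875
row [-0.0043 -0.0006  0.0415] -0.002
```

View pics/w2.png

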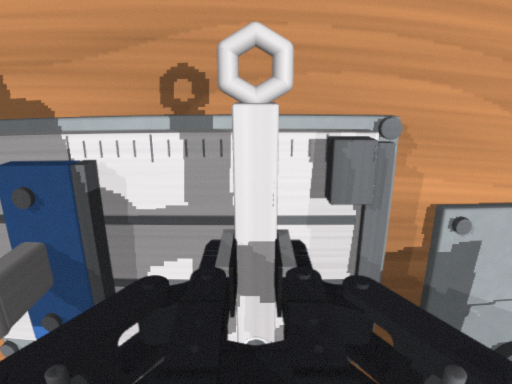

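The wrist view shows the bar parallel to the bed's scale lines, with its ring beyond the open front edge at (255,60). I lower it to the bed.

{"fn": "carry_out", "kwargs": {
  "moves": "1 0 0 0.03 0;1 0 0 0.036 0;1 0 0 0.04 0;1 0 0 0.042 0;1 0 0 0.042 0;1 0 0 0.042 0"
}}

```text
clock: 6.62
eef_pos: [0.5165, 0.0837, 0.0528]
tcp_rot: [-0.026, 1.0, -0.0, 0.0]
ft_force: [-0.6, 0.8, -3.7]
opening: 0.0165
grip_force: 61.1
```

{"fn": "carry_out", "kwargs": {
  "moves": "1 0 0 0.002 0;1 0 0 0.004 0;1 0 0 0.004 0;1 0 0 0.004 0"
}}

```text
clock: 7.12
eef_pos: [0.5166, 0.0837, 0.0507]
tcp_rot: [-0.026, 1.0, -0.0, -0.001]
ft_force: [-9.6, -0.5, 16.8]
opening: 0.0162
grip_force: 63.9
```

{"fn": "carry_out", "kwargs": {
  "moves": "1 -0.003 0 0 0;1 -0.006 0 0 0;1 -0.009 0 0 0;1 -0.011 0 0 0;1 -0.013 0 0 0;1 -0.013 0 0 0"
}}

```text
clock: 7.88
eef_pos: [0.5287, 0.0845, 0.0507]
tcp_rot: [-0.027, 1.0, -0.0, -0.002]
ft_force: [-13.8, -0.6, 20.2]
opening: 0.016
grip_force: 64.3
```

{"fn": "carry_out", "kwargs": {
  "moves": "1 0 0 -0.002 0;1 -0.002 0 -0.002 0;1 -0.004 0 -0.002 0;1 -0.004 0 -0.002 0"
}}

```text
clock: 8.38
eef_pos: [0.5303, 0.0845, 0.0507]
tcp_rot: [-0.027, 1.0, -0.0, -0.005]
ft_force: [-17.5, -1.9, 17.7]
opening: 0.0164
grip_force: 59.7
```

{"fn": "carry_out", "kwargs": {
  "moves": "1 -0.002 0 0 0;1 -0.004 0 0 0;1 -0.004 0 0 0;1 -0.004 0 0 0"
}}

```text
clock: 8.88
eef_pos: [0.5307, 0.0846, 0.0506]
tcp_rot: [-0.027, 1.0, -0.001, -0.01]
ft_force: [-32.6, -4.7, 32.4]
opening: 0.0164
grip_force: 61.8
```

Run:
```python
from h import *
d=grab('top','top2.png'); f=cv2.cvtColor(d['frame'],cv2.COLOR_RGB2BGR)
cv2.imwrite('pics/c2.png',cv2.resize(f[140:240,170:300],None,fx=5,fy=5,interpolation=cv2.INTER_CUBIC))
row([*st(-.006,-.045),.05],93)
```

```text
tcp [0.5307 0.0845 0.0506] yaw 93.11 j6 -1.68 F [-31.9  -4.4  32. ] open 0.0164 t 8.925
row [ 0.0019 -0.0017  0.0006] 0.002
```

View pics/c2.png

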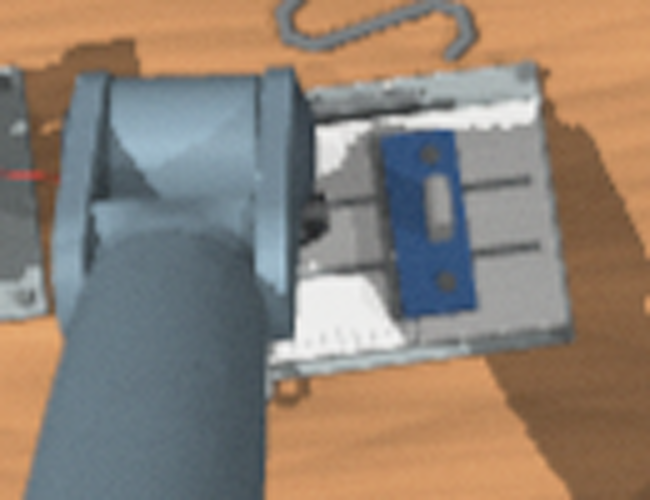

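The force rise shows the bar is butted against the stop. The arm hides the bar in the top view, and only the jaw at (430,220) is visible. I relax the push, release and lift clear.

{"fn": "carry_out", "kwargs": {
  "moves": "1 0.006 0 -0.003 0;1 0.006 0 -0.003 0;0.2 0.006 0 -0.003 0;0.2 0.006 0 -0.003 0;0.2 0.006 0 -0.003 0;0.2 0.006 0 -0.05 0;0.2 0.006 0 -0.09 0;0 0.006 -0.06 -0.09 0;0 0.006 -0.12 -0.09 0;0 0.006 -0.12 -0.09 0"
}}

```text
clock: 10.18
eef_pos: [0.5382, -0.0389, 0.1411]
tcp_rot: [-0.023, 1.0, -0.0, 0.001]
ft_force: [-0.1, -0.0, 0.4]
opening: 0.0432
grip_force: 0.0
```

Run:
```python
from h import *
d=grab('top','top3.png'); f=cv2.cvtColor(d['frame'],cv2.COLOR_RGB2BGR)
cv2.imwrite('pics/c3.png',cv2.resize(f[140:240,170:300],None,fx=5,fy=5,interpolation=cv2.INTER_CUBIC))
C=cloud(d); g=(C[...,2]>.085)&(C[...,2]<.105); g[:, :183]=0; print('grip px',C[g].mean(0),g.sum())
w=grab('wrist','w3.png'); cw=cloud(w)
m=(cw[...,2]>.085)&(cw[...,2]<.104); P=cw[m]; print('wrist grip',m.sum(),P.mean(0),P.min(0),P.max(0))
row([.541,-.0445,.078],93)
```

```text
grip px [ 0.34934276 -0.58731929  0.09665473] 611
wrist grip 1594 [ 0.54095733 -0.04682502  0.09711649] [ 0.52781655 -0.05546228  0.08504705] [ 0.55882677 -0.03846132  0.10124272]
tcp [ 0.5375 -0.0358  0.1404] yaw 92.91 j6 -1.9 F [-0.5 -0.1 -0.4] open 0.0423 t 10.275
row [-0.003  -0.0089  0.0624] -0.002
```

View pics/w3.png

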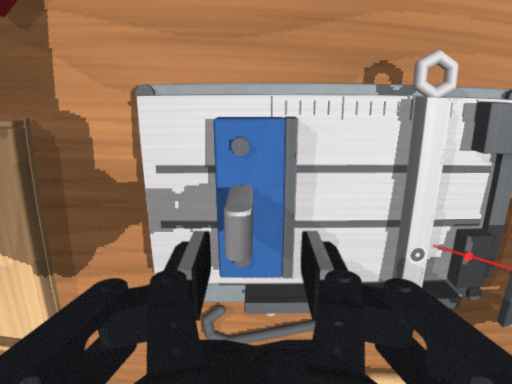

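The wrist view shows the bar butted, with the mark at (418,255) and the spot at (468,257) on the fixed jaw block. The jaw tab at (240,225) is between the fingers, so I grip it.

{"fn": "carry_out", "kwargs": {
  "moves": "0 -0.004 -0.0095 0.04 0;0 -0.004 -0.0095 0.062 0;0 -0.004 -0.0095 0.062 0;1 -0.004 -0.0095 0.062 0;1 -0.004 -0.0095 0.062 0;1 -0.004 -0.0095 0.062 0;1 -0.004 -0.0095 0.062 0;1 -0.004 -0.0095 0.062 0"
}}

```text
clock: 11.28
eef_pos: [0.5428, -0.0447, 0.0798]
tcp_rot: [-0.026, 1.0, -0.0, 0.001]
ft_force: [-1.9, 1.0, 6.9]
opening: 0.0152
grip_force: 60.2
```

{"fn": "carry_out", "kwargs": {
  "moves": "1 0 0.01 0 0;1 0 0.02 0 0;1 0 0.03 0 0;1 0 0.04 0 0;1 0 0.05 0 0;1 0 0.06 0 0;1 0 0.07 0 0;1 0 0.08 0 0;1 0 0.09 0 0;1 0 0.1 0 0;1 0 0.106 0 0;1 0 0.11 0 0"
}}

```text
clock: 12.78
eef_pos: [0.5372, 0.0639, 0.0798]
tcp_rot: [-0.026, 1.0, -0.001, 0.001]
ft_force: [-2.4, -7.9, 5.9]
opening: 0.0152
grip_force: 60.3
```

{"fn": "carry_out", "kwargs": {
  "moves": "1 0 0.003 0 0;1 0 0.006 0 0;1 0 0.009 0 0;1 0 0.011 0 0;1 0 0.011 0 0;1 0 0.011 0 0"
}}

```text
clock: 13.52
eef_pos: [0.537, 0.0686, 0.0799]
tcp_rot: [-0.027, 1.0, -0.007, 0.001]
ft_force: [-4.4, -38.6, 6.2]
opening: 0.0151
grip_force: 61.9
```

{"fn": "carry_out", "kwargs": {
  "moves": "1 0 0 0 0;1 0 -0.005 0 0;1 0 -0.005 0 0;0 0 -0.005 0 0;0 0 -0.005 0 0;0 0 -0.005 0 0;0 0 -0.005 -0.06 0;0 0 -0.06 -0.1 0;0 0 -0.12 -0.1 0;0 0 -0.12 -0.1 0"
}}

```text
clock: 14.78
eef_pos: [0.5426, -0.0468, 0.1795]
tcp_rot: [-0.024, 1.0, -0.001, 0.001]
ft_force: [0.2, 0.8, -0.4]
opening: 0.0426
grip_force: 0.0
```

```bash
cat >> h.py <<'E'
def red(d,z,box=None):
    f=d['frame'].astype(int); m=(f[...,0]-f[...,1]>60)&(f[...,0]-f[...,2]>60)
    if box: k=np.zeros_like(m); k[box[1]:box[3],box[0]:box[2]]=1; m&=k
    n,l,s,c=cv2.connectedComponentsWithStats(m.astype(np.uint8))
    for i in range(1,n):
        if s[i,4]>2: print('red',c[i].round(1),s[i],tost(plane(d,[c[i]],z)[0]).round(4))
E
python3 - <<'E'
from h import *
d=grab('wrist','w4.png'); red(d,.048); t=grab('top','top4.png'); print('top'); red(t,.048,(150,150,260,210))
s=grab('side','side4.png'); print('side'); red(s,.048,(215,150,300,240))
print([(n,proj(x,[[*st(.04,-.009),.048],[*st(.075,-.018),.048],[*st(0,-.009),.048]]).round(0).tolist()) for n,x in (('w',d),('t',t),('s',s))])
row([.5,.1,.2],93)
E
```

```text
red [30.7  4.9] [ 18   0  26  15 224] [-0.1386 -0.3436]
red [509.3  14.7] [508  14   4   3   6] [-0.1321  0.0191]
red [72.9 50.7] [67 49 14  5 30] [-0.1031 -0.3128]
red [ 70.  100.5] [68 99  6  4 11] [-0.0662 -0.3198]
red [ 83.  101.6] [80 98  9  9 22] [-0.065  -0.3092]
red [105.1 103. ] [97 99 18  9 53] [-0.0634 -0.2914]
red [135.3 103.7] [115  99  41  10 177] [-0.0623 -0.2675]
red [ 88. 103.] [ 87 102   3   3   4] [-0.0638 -0.3052]
red [ 95. 103.] [ 94 103   3   1   3] [-0.0636 -0.2995]
red [ 73.8 107.2] [ 71 105   7   5  10] [-0.0609 -0.3174]
red [ 91.7 104.3] [ 91 104   2   2   3] [-0.0627 -0.3024]
red [120.4 116.7] [ 79 107  78  20 591] [-0.0527 -0.2802]
red [121.8 124.2] [121 123   2   3   4] [-0.0468 -0.2798]
red [134.8 124. ] [134 123   3   3   5] [-0.0468 -0.2693]
red [150.  122.3] [149 122   3   2   3] [-0.0479 -0.2571]
red [139.1 124.9] [137 124   5   3   7] [-0.0461 -0.2659]
red [153.5 126.5] [150 125   7   4  11] [-0.0446 -0.2546]
red [509.5 135.6] [506 130   6  11  39] [-0.0386  0.034 ]
red [148.7 137.3] [146 136   6   3   7] [-0.0363 -0.2591]
red [153.2 138.4] [152 138
[... 2048 characters left out ...]
405]
red [297.4 166.9] [294 164   6   7  22] [ 0.2644 -0.0038]
red [246. 184.] [245 183   3   3   7] [0.0536 0.0265]
red [248.5 189. ] [248 188   2   3   6] [ 0.0452 -0.0002]
red [216.8 194.4] [215 190   6   9  32] [-0.059   0.0396]
red [291.4 193.7] [288 191   8   6  16] [ 0.1502 -0.105 ]
red [286.6 195.6] [285 194   4   4  11] [ 0.1306 -0.1033]
red [283.1 201.3] [281 199   5   6  12] [ 0.1027 -0.1184]
[('w', [[447.0, 225.0], [431.0, 261.0], [455.0, 181.0]]), ('t', [[204.0, 178.0], [206.0, 167.0], [206.0, 190.0]]), ('s', [[249.0, 191.0], [259.0, 188.0], [239.0, 195.0]])]
tcp [ 0.5414 -0.043   0.1778] yaw 93.0 j6 -1.91 F [-0.7  0.8 -0.3] open 0.0424 t 14.925
row [ 0.0339  0.145  -0.0221] 0.0
```

View pics/w4.png

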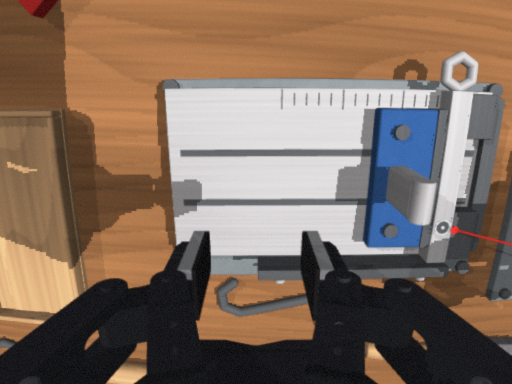

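```bash
cat >> h.py <<'E'
def spotmark(d,name=None,zs=.048):
    c=proj(d,[[*st(.04,-.009),.048]])[0].astype(int); x0,y0=c-32
    f=d['frame'][y0:y0+64,x0:x0+64]
    if name: cv2.imwrite('pics/'+name,cv2.resize(cv2.cvtColor(f,cv2.COLOR_RGB2BGR),None,fx=8,fy=8,interpolation=cv2.INTER_NEAREST))
    g=f.astype(int); m=((g[...,0]-g[...,1]>60)&(g[...,0]-g[...,2]>60)&(g[...,0]>150)).astype(np.uint8)
    m=cv2.morphologyEx(m,cv2.MORPH_OPEN,cv2.getStructuringElement(cv2.MORPH_ELLIPSE,(3,3)))
    ys,xs=np.nonzero(m); 
    if len(xs): u=np.array([xs.mean()+x0,ys.mean()+y0]); print('spot',u,len(xs),tost(plane(d,[u],zs)[0]).round(4))
E
python3 - <<'E'
from h import *
d=grab('wrist'); spotmark(d,'sm4.png'); c=proj(d,[[*st(.04,-.009),.048]])[0].astype(int); print(c-32)
print(tost(plane(d,[(443,228),(447,229),(443,226)],.048)).round(4).tolist())
E
```

```text
spot [450.16666667 232.72222222] 54 [ 0.0446 -0.0016]
[411 196]
[[0.04, -0.0092], [0.041, -0.0053], [0.0381, -0.0095]]
```

View pics/sm4.png

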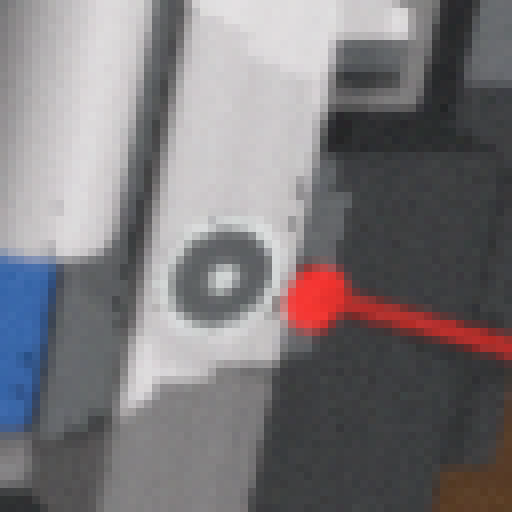

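The bar is pinched. In the crop the mark is at (225,280) and the spot at (319,300), so the spot is about 10–13 mm too far in +y and 2 mm in +x. That needs A turned about -2.7 rad and B about -0.8 rad. Next I locate the knobs.

Run:
```python
from h import *
C=np.load('c0.npy'); m=(C[...,2]>.285)&(C[...,2]<.31); m[:,:85]=0;m[:,175:]=0;m[:145]=0;m[215:]=0
n,l,s,c=cv2.connectedComponentsWithStats(m.astype(np.uint8))
for i in range(1,n):
    P=C[l==i]
    if len(P)>5: print(s[i],((P.min(0)+P.max(0))/2).round(4),P.mean(0).round(4),np.ptp(P,0).round(3))
row([.562,.254,.38],0)
```

```text
[136 157  11  11  90] [0.5674 0.2606 0.2939] [0.5661 0.2589 0.2951] [0.027 0.027 0.016]
[102 176  11  11  92] [0.5223 0.3498 0.2935] [0.5206 0.3496 0.2951] [0.029 0.027 0.017]
tcp [ 0.5414 -0.0425  0.1776] yaw 93.06 j6 -1.91 F [ 0.1  0.4 -0.6] open 0.0423 t 14.975
row [-0.0362  0.2952 -0.2022] -1.517
```

{"fn": "carry_out", "kwargs": {
  "moves": "0 0 0 -0.06 0.18;0 0 0 -0.12 0.36;0 0 0 -0.18 0.54;0 -0.041 0.08 -0.21 0.72;0 -0.041 0.14 -0.21 0.9;0 -0.041 0.2 -0.21 1.08;0 -0.041 0.26 -0.21 1.26;0 -0.041 0.3 -0.21 1.44;0 -0.041 0.3 -0.21 1.62;0 -0.041 0.3 -0.21 1.8;0 -0.041 0.3 -0.21 1.98;0 -0.041 0.3 -0.21 2.16"
}}

```text
clock: 16.48
eef_pos: [0.5661, 0.2599, 0.3874]
tcp_rot: [0.87, 0.493, -0.001, -0.0]
ft_force: [-0.0, -0.1, 0.2]
opening: 0.0428
grip_force: 0.0
```

{"fn": "carry_out", "kwargs": {
  "moves": "0 0 0 0 0.18;0 0 0 0 0.36;0 0 0 0 0.54;0 0 0 0 0.7;0 0 0 0 0.7;0 0 0 0 0.7"
}}

```text
clock: 17.23
eef_pos: [0.5666, 0.2589, 0.3879]
tcp_rot: [0.986, 0.168, -0.0, -0.0]
ft_force: [0.6, -0.1, -0.5]
opening: 0.0429
grip_force: 0.0
```

Run:
```python
from h import *
d=grab('wrist','w5.png'); C=cloud(d)
m=(C[...,2]>.285)&(C[...,2]<.31); n,l,s,c=cv2.connectedComponentsWithStats(m.astype(np.uint8))
for i in range(1,n):
    P=C[l==i]
    if len(P)>60: T=P[P[:,2]>.292]; print(s[i],((T.min(0)+T.max(0))/2).round(4),T.mean(0).round(4))
row([.5665,.2595,.284],0)
```

```text
[ 239  169   40   41 1204] [0.5693 0.2575 0.2957] [0.5702 0.2578 0.2962]
[  99  187   41   40 1210] [0.5237 0.3489 0.2954] [0.5246 0.3482 0.2962]
tcp [0.5668 0.2587 0.388 ] yaw -70.72 j6 1.48 F [ 0.5 -0.1 -0.5] open 0.0426 t 17.275
row [ 1.00e-04 -9.00e-04  1.04e-01] -1.234
```

{"fn": "carry_out", "kwargs": {
  "moves": "0 0.001 0 0.06 0;0 0.001 0 0.104 0;0 0.001 0 0.104 0;0 0.001 0 0.104 0;1 0.001 0 0.104 0;1 0.001 0 0.104 0;1 0.001 0 0.104 0;1 0.001 0 0.104 0;1 0.001 0 0.104 0"
}}

```text
clock: 18.4
eef_pos: [0.5697, 0.2581, 0.2879]
tcp_rot: [0.986, 0.166, 0.003, 0.001]
ft_force: [0.5, -4.3, 6.8]
opening: 0.0244
grip_force: 58.8
```

{"fn": "carry_out", "kwargs": {
  "moves": "1 0 0 0 -0.18;1 0 0 0 -0.36;1 0 0 0 -0.54;1 0 0 0 -0.72;1 0 0 0 -0.9;1 0 0 0 -1.08;1 0 0 0 -1.26;1 0 0 0 -1.44;1 0 0 0 -1.62;1 0 0 0 -1.8;1 0 0 0 -1.98;1 0 0 0 -1.98"
}}

```text
clock: 19.9
eef_pos: [0.57, 0.2579, 0.2879]
tcp_rot: [0.402, 0.916, 0.001, 0.003]
ft_force: [3.1, -4.3, 6.1]
opening: 0.0239
grip_force: 59.0
```

Run:
```python
from h import *
row([.568,.2585,.284],0)
t=grab('top'); red(t,.048,(180,165,240,195)); s=grab('side'); print('s');red(s,.048,(235,180,262,205)); print(proj(t,[[*st(.04,-.009),.048]]),proj(s,[[*st(.04,-.009),.048]]))
```

```text
tcp [0.57   0.2579 0.2879] yaw 42.61 j6 -0.5 F [ 3.1 -4.3  6.1] open 0.0239 t 19.9
row [ 0.0018 -0.0011  0.0039] 0.744
red [181.  174.5] [180 174   3   2   6] [0.062  0.0642]
red [188.  175.5] [187 175   3   2   6] [0.0558 0.0423]
red [192.  175.5] [191 175   3   2   6] [0.0542 0.0296]
red [199.5 176.5] [199 176   2   2   4] [0.0478 0.0062]
red [204.3 176.7] [203 176   3   3   6] [ 0.0453 -0.009 ]
s
[[204.49891719 178.25152042]] [[248.76580949 190.9445062 ]]
```

Run:
```python
from h import *
for n,(u,v) in dict(top=(204,178),side=(249,190)).items():
    d=grab(n); f=d['frame'].astype(int); print(n); print((f[...,0]-f[...,1])[v-5:v+6,u-8:u+9]); print(f[...,1][v-5:v+6,u-8:u+9])
```

```text
top
[[ -3  -3  -2  -2  -3  -3   1   1  -1   1   0  -1  -3  -1 -11 -24 -28]
 [ -4  -4  -1  -1  -4  -1   0   1   2   1   1   1  -3  -2  -8 -26 -29]
 [ 10   6  -1  -1  -2  -3  -1   0  20  20   4  -1  -3  -2  -8 -22 -31]
 [ 26  37  45  65  72  44  59  64 126  83  15  -1  -1  -2  -4 -30 -41]
 [ 14  28  41  71  75  45  60  53 125 124  19  -3  -2  -2  -4 -31 -47]
 [ -2  -5  -2  -3  -3  -3  -3  -3  53  61   6  -4  -3  -3  -3 -28 -44]
 [ -3  -4  -3  -2  -2  -2  -4  -1  -2  -4  -5  -1   0  -4  -3 -35 -47]
 [ -3  -2  -3  -4  -3  -5  -4   0  -1  -1  -1  -1   2  -2  -3 -28 -44]
 [ -1  -1  -2  -4   0  -5  -4   0   1   1   1   1   0  -1  -4 -18 -40]
 [  0  -1  -1  -3  -1  -3  -3  -1   0   1   0   0   1   1  -4 -16 -40]
 [ -3  -5   0  -1   2  -1  -1   0   1   0   0   0   1  -1  -4 -12 -37]]
[[ 82  83  83  83  84  81 149 157 156 156 155 158 111  82  76  76  82]
 [ 85  85  84  82  84  81 122 142 144 146 145 162 117  84  72  78  83]
 [ 78  78  74  79  83  94 114 129 120 122 127 144 110  83  72  77  81]
 [ 73  67  67  76  78  92  96 112  93  92  99 132  99  92  91 104 108]
 [ 79  78  78  77  81  96 103 
[... 1336 characters left out ...]
 74  71  70  68  68  71  70  71  71  72  73  79  83  85  80]
 [ 75  72  67  65  65  67  71  76  76  74  74  81  95 111 114 110 103]
 [ 72  70  67  67  69  71  73  78  83  85  98 117 132 147 143 135 129]
 [ 71  68  70  69  72  76  86  94  99 103 123 149 152 152 148 143 142]
 [ 74  69  66  70  79  99 123 135 129 118 127 144 145 146 146 143 143]
 [ 83  74  72  84 112 146 174 179 158 137 138 144 142 140 139 133 133]
 [113 107 113 132 168 200 213 202 173 155 154 156 146 127 113 107 111]
 [163 167 171 182 204 223 218 194 170 161 161 159 145 111  86  81  89]
 [209 218 212 193 198 210 197 176 163 158 157 151 134  99  72  70  75]
 [232 234 225 185 170 179 172 160 155 152 149 144 128 100  76  70  69]]
```

{"fn": "carry_out", "kwargs": {
  "moves": "1 0 0 0 -0.18;1 0 0 0 -0.36;1 0 0 0 -0.5;1 0 0 0 -0.5;1 0 0 0 -0.5;0 0 0 0 -0.5;0 0 0 0 -0.5;0 0 0 0 -0.5;0 0 0 -0.06 -0.5;0 0 0 -0.1 -0.5;0 0 0 -0.1 -0.5"
}}

```text
clock: 21.48
eef_pos: [0.5692, 0.2589, 0.3892]
tcp_rot: [0.163, 0.987, 0.002, 0.004]
ft_force: [0.6, 0.9, 0.8]
opening: 0.0428
grip_force: 0.0
```

Run:
```python
from h import *
row([.54,.0,.26],93)
d=grab('top'); f=d['frame'].astype(int); u,v=204,178; print((f[...,0]-f[...,1])[v-5:v+3,u-4:u+7])
```

```text
tcp [0.5692 0.2589 0.3892] yaw 71.24 j6 -1.0 F [0.6 0.9 0.8] open 0.0428 t 21.475
row [-0.0547 -0.2552  0.1284] -0.38
[[ -3  -2   1   1   1   2   0   0  -2  -6 -16]
 [ -1   0  -1   0  -1   1   0   0  -2  -2 -14]
 [ -1  -2  -1   1  -1  11   4   0  -2  -3 -10]
 [ 69  64  53  32  42  73  49   1  -2  -2  -7]
 [ 71  65  65  36 101 151  87   4  -2  -4  -4]
 [ -4  -2  -3  -4  14  58  14  -4  -1  -2  -3]
 [ -1  -5  -3  -2  -3  -1  -4  -1  -1  -3  -2]
 [ -2  -4  -3   2  -1  -1   0   0   0  -1  -4]]
```

{"fn": "carry_out", "kwargs": {
  "moves": "0 -0.01 -0.06 0 -0.18;0 -0.03 -0.12 0 -0.38;0 -0.06 -0.18 0 -0.38;0 -0.06 -0.225 0.03 -0.38;0 -0.06 -0.225 0.09 -0.38;0 -0.06 -0.225 0.15 -0.38;0 -0.06 -0.225 0.16 -0.38;0 -0.06 -0.225 0.16 -0.38;0 -0.06 -0.225 0.16 -0.38"
}}

```text
clock: 22.65
eef_pos: [0.5541, 0.0261, 0.2273]
tcp_rot: [-0.026, 1.0, -0.0, 0.002]
ft_force: [0.2, -0.6, 0.1]
opening: 0.0427
grip_force: 0.0
```

Run:
```python
from h import *
d=grab('wrist','w6.png'); row([.54,.0,.26],93); spotmark(d,'sm6.png'); c=proj(d,[[*st(.04,-.009),.048]])[0].astype(int); print(c-32)
```

```text
tcp [0.554  0.0261 0.2273] yaw 93.02 j6 -1.78 F [ 0.7 -0.1 -0.1] open 0.0426 t 22.7
row [ 0.0152 -0.0253 -0.0328] 0.0
spot [349.19230769 196.36538462] 52 [ 0.0446 -0.012 ]
[320 159]
```

View pics/sm6.png

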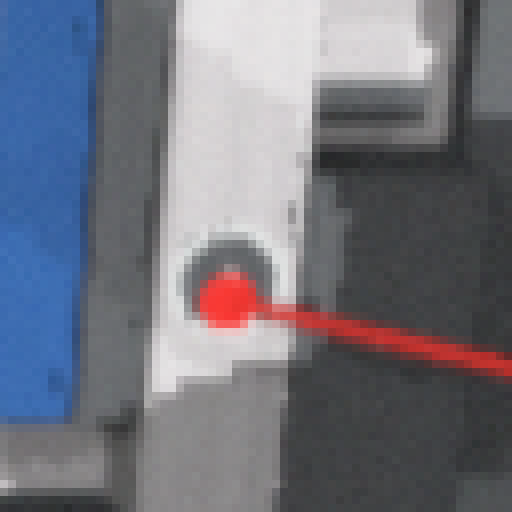

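The mark is at crop (229,282) and the spot at (228,301), so only about 2.4 mm of +x error is left. I trim it with screw B by -0.8 rad.

{"fn": "carry_out", "kwargs": {
  "moves": "0 0 0 -0.06 0;0 0 0 -0.12 0;0 0.014 0.03 -0.165 0;0 0.014 0.09 -0.165 0;0 0.014 0.15 -0.165 0;0 0.014 0.21 -0.165 0;0 0.014 0.27 -0.165 0;0 0.014 0.324 -0.165 0;0 0.014 0.324 -0.165 0;0 0.014 0.324 -0.12 0;0 0.014 0.324 -0.06 0;0 0.014 0.324 -0.058 0"
}}

```text
clock: 24.2
eef_pos: [0.5196, 0.3472, 0.2781]
tcp_rot: [-0.026, 1.0, -0.002, -0.004]
ft_force: [-0.3, 0.2, 0.9]
opening: 0.0426
grip_force: 0.0
```

{"fn": "carry_out", "kwargs": {
  "moves": "0 0 0 0 0;1 0 0 0 0;1 0 0 0 0;1 0 0 0 0;1 0 0 0 0;1 0 0 0 0;1 0 0 0 -0.18;1 0 0 0 -0.36;1 0 0 0 -0.54;1 0 0 0 -0.72;1 0 0 0 -0.82;1 0 0 0 -0.82"
}}

```text
clock: 25.7
eef_pos: [0.5235, 0.3487, 0.2867]
tcp_rot: [-0.422, 0.906, -0.001, 0.003]
ft_force: [-0.4, -4.7, 6.7]
opening: 0.0244
grip_force: 59.0
```

{"fn": "carry_out", "kwargs": {
  "moves": "1 0 0 0 0;0 0 0 0 0;0 0 0 0 0;0 0 0 0 0;0 0 0 -0.06 0;0 0 0 -0.1 0;0 0 0 -0.1 0.18;0 0 0 -0.1 0.36;0 0 0 -0.1 0.54;0 0 0 -0.1 0.72;0 0 0 -0.1 0.82;0 0 0 -0.1 0.82"
}}

```text
clock: 27.2
eef_pos: [0.5214, 0.349, 0.382]
tcp_rot: [-0.027, 1.0, -0.0, -0.0]
ft_force: [0.3, -0.2, 0.5]
opening: 0.0427
grip_force: 0.0
```

Run:
```python
from h import *
row([.554,.026,.227],93)
```

```text
tcp [0.5214 0.349  0.382 ] yaw 93.07 j6 -1.22 F [ 0.3 -0.2  0.5] open 0.0427 t 27.2
row [-0.0153 -0.3242  0.155 ] 0.001
```

{"fn": "carry_out", "kwargs": {
  "moves": "0 -0.015 -0.06 0 0;0 -0.015 -0.12 0 0;0 -0.015 -0.18 0 0;0 -0.015 -0.24 0 0;0 -0.015 -0.3 0 0;0 -0.015 -0.324 0.05 0;0 -0.015 -0.324 0.11 0;0 -0.015 -0.324 0.155 0;0 -0.015 -0.324 0.155 0;0 -0.015 -0.324 0.155 0"
}}

```text
clock: 28.45
eef_pos: [0.5546, 0.0261, 0.2296]
tcp_rot: [-0.027, 1.0, -0.0, 0.002]
ft_force: [0.9, 0.2, 0.4]
opening: 0.0427
grip_force: 0.0
```

Run:
```python
from h import *
d=grab('wrist','w7.png'); spotmark(d,'sm7.png'); row([.537,.066,.079],93)
m=cloud(d); k=(m[...,2]>.085)&(m[...,2]<.104); n,l,s,c=cv2.connectedComponentsWithStats(k.astype(np.uint8))
for i in range(1,n):
    if s[i,4]>200: P=m[l==i]; print('tab?',s[i],((P.min(0)+P.max(0))/2).round(4))
```

```text
spot [348.74545455 193.45454545] 55 [ 0.0426 -0.012 ]
tcp [0.555  0.026  0.2304] yaw 93.04 j6 -1.78 F [0.4 1.1 0.4] open 0.0427 t 28.5
row [0.0166 0.041  0.1512] 0.001
tab? [298 144  22  39 778] [0.5376 0.0681 0.093 ]
```

View pics/sm7.png

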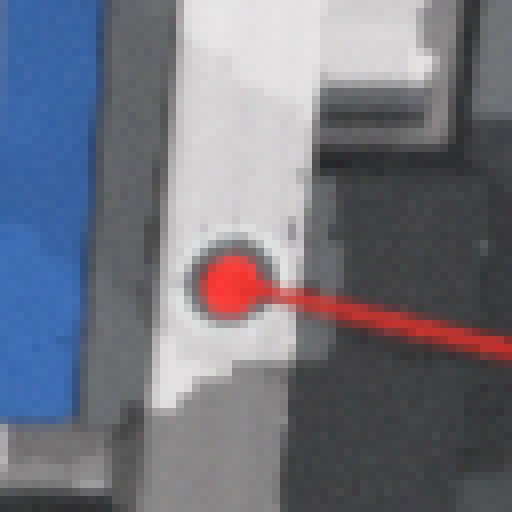

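The spot is centred on the mark. I open the jaw.

{"fn": "carry_out", "kwargs": {
  "moves": "0 0.0165 0.042 0.05 0;0 0.0165 0.042 0.1 0;0 0.0165 0.042 0.15 0;0 0.0165 0.042 0.15 0;0 0.0165 0.042 0.15 0;1 0.0165 0.042 0.15 0;1 0.0165 0.042 0.15 0;1 0.0165 0.042 0.15 0;1 0.0165 0.042 0.15 0;1 0.0165 0.042 0.15 0"
}}

```text
clock: 29.75
eef_pos: [0.5368, 0.0672, 0.0803]
tcp_rot: [-0.026, 1.0, -0.0, 0.002]
ft_force: [-1.1, 1.2, 7.0]
opening: 0.015
grip_force: 59.6
```

{"fn": "carry_out", "kwargs": {
  "moves": "1 0 -0.012 0 0;1 0 -0.024 0 0;1 0 -0.036 0 0;1 0 -0.048 0 0;1 0 -0.06 0 0;1 0 -0.072 0 0;1 0 -0.084 0 0;1 0 -0.096 0 0;1 0 -0.108 0 0;1 0 -0.118 0 0;1 0 -0.118 0 0"
}}

```text
clock: 31.12
eef_pos: [0.543, -0.0516, 0.0803]
tcp_rot: [-0.026, 1.0, -0.001, 0.002]
ft_force: [-1.2, -1.0, 6.9]
opening: 0.015
grip_force: 59.5
```

{"fn": "carry_out", "kwargs": {
  "moves": "0 0 0 0 0;0 0 0 0 0;0 0 0 0 0;0 0 0 -0.06 0;0 0 0 -0.1 0;0.3 0 0.06 -0.1 0;0.3 0 0.12 -0.1 0;0.3 0 0.12 -0.1 0;0.3 0 0.12 -0.1 0"
}}

```text
clock: 32.25
eef_pos: [0.5345, 0.0692, 0.1771]
tcp_rot: [-0.026, 1.0, -0.0, -0.0]
ft_force: [-0.2, -0.3, -1.0]
opening: 0.03
grip_force: 0.0
```

Run:
```python
from h import *
d=grab('wrist','w8.png'); C=cloud(d)
k=(C[...,2]>.0465)&(C[...,2]<.052)&(C[...,0]<.6)&(C[...,1]<.14)&(C[...,1]>.08); k&=C[...,0]<.50
P=C[k]; print(k.sum(),'bar y at x~',P[:,0].mean(),P[:,1].min(),P[:,1].max(), np.median(P[:,1]))
row([*st(-.008,-.010),.051],93); print(st(-.008,-.010))
```

```text
1475 bar y at x~ 0.4793160828951956 0.10183403186266032 0.13998196789635775 0.11351807382108552
tcp [0.5347 0.0686 0.1772] yaw 92.96 j6 -1.71 F [ 0.9  0.1 -1.1] open 0.0296 t 32.3
row [0.0071 0.0495 0.1262] -0.001
[0.52503432 0.11759502]
```

View pics/w8.png

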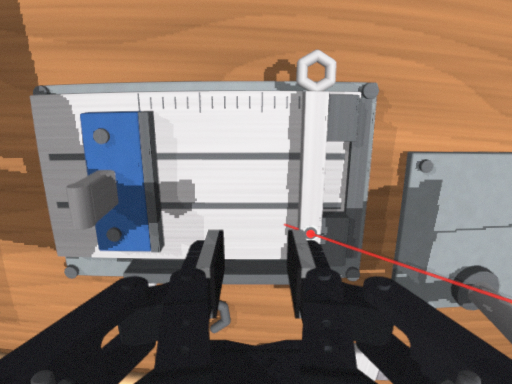

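Jaw open at (120,190); the pattern is still butted at (313,165) with the spot on its mark at (311,234). I grasp it between the fixed-jaw blocks.

{"fn": "carry_out", "kwargs": {
  "moves": "0.3 0.006 0.0485 0 0;0.3 0.006 0.0485 0.05 0;0.3 0.006 0.0485 0.09 0;0.3 0.006 0.0485 0.11 0;0.3 0.006 0.0485 0.124 0;0.3 0.006 0.0485 0.124 0;1 0.006 0.0485 0.124 0;1 0.006 0.0485 0.124 0;1 0.006 0.0485 0.124 0;1 0.006 0.0485 0.124 0;1 0.006 0.0485 0.124 0"
}}

```text
clock: 33.67
eef_pos: [0.5269, 0.115, 0.0543]
tcp_rot: [-0.027, 1.0, -0.002, 0.001]
ft_force: [-1.1, -10.9, -1.5]
opening: 0.0158
grip_force: 60.1
```

{"fn": "carry_out", "kwargs": {
  "moves": "1 0.004 0 -0.03 0;1 0.004 0 -0.07 0;1 0.004 0 -0.1 0;1 0.004 -0.05 -0.1 0;1 0.004 -0.05 -0.1 0"
}}

```text
clock: 34.3
eef_pos: [0.5252, 0.0651, 0.1544]
tcp_rot: [-0.024, 1.0, -0.0, 0.001]
ft_force: [-0.1, 0.1, -2.9]
opening: 0.016
grip_force: 60.5
```

Run:
```python
from h import *
row([.6065,-.279,.15],88)
```

```text
tcp [0.5252 0.0651 0.1544] yaw 92.79 j6 -1.71 F [-0.1  0.1 -2.9] open 0.016 t 34.3
row [-0.0644 -0.3476  0.0048] 0.084
```

{"fn": "carry_out", "kwargs": {
  "moves": "1 -0.064 -0.06 -0.01 0;1 -0.064 -0.12 -0.01 0.04;1 -0.064 -0.18 -0.01 0.08;1 -0.064 -0.24 -0.01 0.084;1 -0.064 -0.3 -0.01 0.084;1 -0.064 -0.348 -0.01 0.084;1 -0.064 -0.348 0 0.084;1 -0.064 -0.348 0.05 0.084;1 -0.064 -0.348 0.09 0.084;1 -0.064 -0.348 0.11 0.084;1 -0.064 -0.348 0.118 0.084;1 -0.064 -0.348 0.118 0.084"
}}

```text
clock: 35.8
eef_pos: [0.6075, -0.277, 0.0362]
tcp_rot: [0.016, 1.0, -0.0, 0.001]
ft_force: [-0.2, 0.5, -3.0]
opening: 0.016
grip_force: 60.6
```

Run:
```python
from h import *
row([.6065,-.279,.0315],88)
```

```text
tcp [ 0.6075 -0.277   0.0362] yaw 88.2 j6 -2.14 F [-0.2  0.5 -3. ] open 0.016 t 35.8
row [ 0.0009 -0.002   0.0047] 0.003
```

{"fn": "carry_out", "kwargs": {
  "moves": "1 0 0 0.003 0;1 0 0 0.005 0;1 0 0 0.005 0;0.3 0 0 0.005 0;0.3 0 0 0.005 0;0.3 0 0 0.005 0;0.3 0 0 -0.04 0;0.3 0 0 -0.1 0;0.3 0 0 -0.16 0;0.3 0 0 -0.18 0;0.3 0 0 -0.18 0"
}}

```text
clock: 37.17
eef_pos: [0.6075, -0.2774, 0.2171]
tcp_rot: [0.016, 1.0, -0.001, 0.001]
ft_force: [-0.0, 0.1, -0.6]
opening: 0.0298
grip_force: 0.0
```

```bash
cat >> h.py <<'E'
def bars(d,zmax=None):
    C=cloud(d); f=d['frame']; hsv=cv2.cvtColor(f,cv2.COLOR_RGB2HSV)
    k=(hsv[...,1]<70)&(hsv[...,2]>90)&(C[...,2]>.012)&(C[...,2]<.03)
    n,l,s,c=cv2.connectedComponentsWithStats(k.astype(np.uint8))
    for i in range(1,n):
        if s[i,4]<60: continue
        uv=np.argwhere(l==i)[:,::-1].astype(np.float32); P=plane(d,uv,.018)[:,:2].astype(np.float32); Q=C[l==i]; Q=Q[abs(Q[:,2]-.018)<.003]
        cc,sz,a=cv2.minAreaRect(P); w,V=np.linalg.eigh(np.cov(P.T)); print(s[i],cc,np.round(sz,3),'mean',P.mean(0).round(4),'cloud',Q.mean(0).round(4) if len(Q) else None,'ang',np.degrees(np.arctan2(V[1,1],V[0,1])).round(2)%180)
E
python3 - <<'E'
from h import *
print('T');bars(grab('top','top9.png')); print('W');bars(grab('wrist','w9.png'))
row([.5305,-.427,.12],90.8)
E
```

```text
T
[210  91  21   8  99] (0.870259702205658, 0.05679931119084358) [0.024 0.069] mean [0.8706 0.0558] cloud [0.8727 0.0543 0.0167] ang 89.5
[238 100   9  26 185] (0.7990831732749939, -0.013629322871565819) [0.027 0.09 ] mean [ 0.7981 -0.0116] cloud [ 0.806  -0.013   0.0193] ang 178.99
[153 125  32  13 355] (0.7506888508796692, 0.2357732206583023) [0.104 0.043] mean [0.7516 0.2344] cloud [0.7518 0.2342 0.0179] ang 85.69
[419 140  49  34 327] (0.5949398279190063, -0.665617048740387) [0.159 0.049] mean [ 0.5907 -0.6607] cloud [ 0.547  -0.7034  0.0203] ang 55.95
[157 154  19  20 137] (0.6390898823738098, 0.24801014363765717) [0.066 0.056] mean [0.6416 0.2466] cloud [0.6426 0.2478 0.0164] ang 24.30000000000001
[247 155  34  49 402] (0.5745932459831238, -0.08458063006401062) [0.163 0.093] mean [ 0.5778 -0.0847] cloud [ 0.6301 -0.0749  0.0165] ang 11.539999999999992
[369 159  12  45 242] (0.5294567346572876, -0.4267503619194031) [0.149 0.02 ] mean [ 0.5299 -0.4273] cloud [ 0.5276 -0.428   0.0179] ang 1.2700000000000102
[ 197  164   72   55 1296] (0.5357364416122437, 0.04264623671770096) [0.16
[... 978 characters left out ...]
] (0.5323587656021118, -0.4290846884250641) [0.15  0.021] mean [ 0.5303 -0.4303] cloud [ 0.5296 -0.4304  0.018 ] ang 1.4399999999999977
[ 239   63   33  181 3370] (0.6011623740196228, -0.27830302715301514) [0.03  0.182] mean [ 0.5936 -0.2773] cloud [ 0.5258 -0.2752  0.0184] ang 178.23
[ 459  280   36   56 1003] (0.7936884760856628, -0.013160370290279388) [0.037 0.081] mean [ 0.7907 -0.0103] cloud [ 0.7776 -0.0182  0.0181] ang 178.94
[495 345  17  13 129] (0.8648531436920166, 0.04883638024330139) [0.037 0.015] mean [0.8665 0.0478] cloud [0.8651 0.0423 0.0153] ang 54.17
tcp [ 0.6059 -0.2764  0.2129] yaw 88.18 j6 -2.14 F [-0.3  0.4 -0.6] open 0.0299 t 37.275
row [ 0.0702 -0.1531  0.0928] -0.046
```

{"fn": "carry_out", "kwargs": {
  "moves": "0.1 0.03 -0.06 0 -0.054;0.1 0.06 -0.12 0.03 -0.054;0.1 0.0706 -0.1545 0.08 -0.054;0.1 0.0706 -0.1545 0.14 -0.054;0.1 0.0706 -0.1545 0.17 -0.054;0.1 0.0706 -0.1545 0.18 -0.054;0.1 0.0706 -0.1545 0.18 -0.054"
}}

```text
clock: 38.15
eef_pos: [0.531, -0.4285, 0.0342]
tcp_rot: [-0.011, 1.0, 0.001, -0.001]
ft_force: [0.0, -0.1, 0.7]
opening: 0.0385
grip_force: 0.0
```

Run:
```python
from h import *
row([.5305,-.4285,.021],91.3)
```

```text
tcp [ 0.531  -0.4285  0.0342] yaw 91.29 j6 -2.44 F [ 0.  -0.1  0.7] open 0.0385 t 38.15
row [ 0.0004 -0.      0.0132] -0.0
```

{"fn": "carry_out", "kwargs": {
  "moves": "0.1 0 0 0.0125 0;0.1 0 0 0.0125 0;1 0 0 0.0125 0;1 0 0 0.0125 0;1 0 0 0.0125 0;1 0 0 0.0125 0;1 0 0 0.0125 0;1 0 0 -0.04 0;1 0 0 -0.1 0;1 0 0 -0.13 0;1 0 0 -0.13 0"
}}

```text
clock: 39.52
eef_pos: [0.5322, -0.4301, 0.1675]
tcp_rot: [-0.011, 1.0, -0.002, 0.002]
ft_force: [0.1, 0.0, -3.7]
opening: 0.0164
grip_force: 60.2
```

Run:
```python
from h import *
row([*st(-.012,-.03),.16],93)
```

```text
tcp [ 0.5322 -0.4301  0.1675] yaw 91.27 j6 -2.44 F [ 0.1  0.  -3.7] open 0.0164 t 39.525
row [-0.0017  0.5276  0.0056] -0.03
```

{"fn": "carry_out", "kwargs": {
  "moves": "1 -0.002 0.06 0 -0.03;1 -0.002 0.12 0 -0.03;1 -0.002 0.18 0 -0.03;1 -0.002 0.24 0 -0.03;1 -0.002 0.3 0 -0.03;1 -0.002 0.36 0 -0.03;1 -0.002 0.42 0 -0.03;1 -0.002 0.48 0 -0.03;1 -0.002 0.528 0 -0.03;1 -0.002 0.528 0 -0.03;1 -0.002 0.528 0.05 -0.03;1 -0.002 0.528 0.07 -0.03"
}}

```text
clock: 41.02
eef_pos: [0.5179, 0.0982, 0.09]
tcp_rot: [-0.026, 1.0, 0.0, -0.004]
ft_force: [-0.3, -0.5, -3.7]
opening: 0.0161
grip_force: 60.5
```

Run:
```python
from h import *
row([*st(-.012,-.03),.053],93)
d=grab('wrist','w10.png'); print('bar front end pix', proj(d,[[*st(-.087,-.03),.10]]))
```

```text
tcp [0.5179 0.0982 0.09  ] yaw 92.96 j6 -1.65 F [-0.3 -0.5 -3.7] open 0.0161 t 41.025
row [-0.0045 -0.001   0.037 ] -0.001
bar front end pix [[253.51469972  97.05076623]]
```

{"fn": "carry_out", "kwargs": {
  "moves": "1 0 0 0.02 0;1 0 0 0.035 0;1 0 0 0.04 0;1 0 0 0.043 0;1 0 0 0.045 0;1 0 0 0.045 0"
}}

```text
clock: 41.82
eef_pos: [0.5206, 0.0984, 0.0538]
tcp_rot: [-0.027, 1.0, -0.001, -0.003]
ft_force: [-19.9, -2.2, 30.2]
opening: 0.0162
grip_force: 64.7
```

{"fn": "carry_out", "kwargs": {
  "moves": "1 0 0 -0.002 0;1 -0.003 0 -0.003 0;1 -0.006 0 -0.003 0;1 -0.009 0 -0.003 0;1 -0.011 0 -0.003 0;1 -0.011 0 -0.003 0"
}}

```text
clock: 42.58
eef_pos: [0.5329, 0.0993, 0.0539]
tcp_rot: [-0.026, 1.0, -0.0, -0.0]
ft_force: [-4.9, -0.3, 6.4]
opening: 0.0164
grip_force: 61.8
```

{"fn": "carry_out", "kwargs": {
  "moves": "1 -0.002 0 0 0;1 -0.004 0 0 0;1 -0.004 0 0 0"
}}

```text
clock: 42.95
eef_pos: [0.5356, 0.0995, 0.0539]
tcp_rot: [-0.026, 1.0, -0.0, -0.002]
ft_force: [-10.7, -0.5, 12.3]
opening: 0.0163
grip_force: 62.5
```

{"fn": "carry_out", "kwargs": {
  "moves": "1 -0.002 0 0 0;1 -0.004 0 0 0;1 -0.004 0 0 0"
}}

```text
clock: 43.32
eef_pos: [0.5358, 0.0996, 0.0538]
tcp_rot: [-0.027, 1.0, -0.0, -0.008]
ft_force: [-27.8, -4.1, 28.1]
opening: 0.0163
grip_force: 64.5
```

{"fn": "carry_out", "kwargs": {
  "moves": "1 0.005 0 -0.003 0;1 0.005 0 -0.003 0;0.3 0.005 0 -0.003 0;0.3 0.005 0 -0.003 0;0.3 0.005 0 -0.003 0;0.3 0.005 0 -0.04 0;0.3 0.005 0 -0.1 0;0.3 0.005 -0.06 -0.12 0;0.3 0.005 -0.12 -0.12 0;0.3 0.005 -0.18 -0.12 0;0.3 0.005 -0.24 -0.12 0;0.3 0.005 -0.24 -0.12 0"
}}

```text
clock: 44.82
eef_pos: [0.5485, -0.1441, 0.1739]
tcp_rot: [-0.023, 1.0, -0.001, 0.001]
ft_force: [-0.6, 0.4, -0.2]
opening: 0.0299
grip_force: 0.0
```

Run:
```python
from h import *
t=grab('top','top10.png'); bars(t)
row([.411,-.333,.12],78.9)
```

```text
[305  79  24   8  75] (0.888056755065918, -0.27541404962539673) [0.078 0.026] mean [ 0.8883 -0.2711] cloud [ 0.8901 -0.2701  0.0171] ang 80.14
[203  91  28   8 114] (0.870774507522583, 0.06840623915195465) [0.092 0.023] mean [0.8702 0.0632] cloud [0.8713 0.0623 0.017 ] ang 91.71
[238 100   8  26 183] (0.7992269396781921, -0.011989775113761425) [0.024 0.09 ] mean [ 0.7984 -0.0112] cloud [ 0.8036 -0.0143  0.0192] ang 177.9
[153 125  32  13 351] (0.7508061528205872, 0.235768124461174) [0.104 0.042] mean [0.7518 0.2337] cloud [0.7523 0.2355 0.018 ] ang 84.79
[418 140  51  34 356] (0.595674991607666, -0.6644899249076843) [0.162 0.049] mean [ 0.5929 -0.659 ] cloud [ 0.6154 -0.6114  0.0181] ang 56.55
[322 145  10  46 231] (0.5867669582366943, -0.2758987545967102) [0.027 0.153] mean [ 0.5763 -0.2741] cloud [ 0.5642 -0.2734  0.0182] ang 175.96
[  78  163  101   53 1507] (0.5806306004524231, 0.37532007694244385) [0.168 0.318] mean [0.5612 0.3812] cloud [0.5619 0.3877 0.0165] ang 87.08
[203 163  51  55 890] (0.5360135436058044, 0.049414247274398804) [0.136 0.198] mean [0.5344 0.0476] cloud [0.4654 0.0758 0.0178] ang 159.92
[197 179  12  20  80] (0.5456919074058533, 0.1324235200881958) [0.061 0.036] mean [0.5467 0.1286] cloud None ang 168.12
[346 197   9  46 258] (0.409683495759964, -0.3335503935813904) [0.019 0.148] mean [ 0.4091 -0.3335] cloud [ 0.4101 -0.3338  0.0179] ang 169.08
[250 329  40  36 322] (0.054050348699092865, -0.05222931504249573) [0.144 0.056] mean [ 0.0522 -0.0532] cloud [ 0.0521 -0.0498  0.0171] ang 43.66999999999999
tcp [ 0.5482 -0.142   0.1735] yaw 92.8 j6 -2.07 F [ 0.6 -0.6 -0. ] open 0.0297 t 44.875
row [ 0.1464 -0.184   0.0534] 0.243
```

View pics/top10.png

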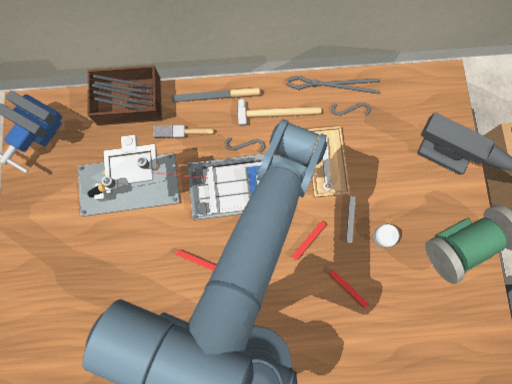

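Blank 1 is on the bed (near (212,188)) and blank 2 is still at (351,219). I fetch blank 2.

{"fn": "carry_out", "kwargs": {
  "moves": "0.1 0.04 -0.045 0 0.12;0.1 0.08 -0.09 0 0.243;0.1 0.11 -0.135 0 0.243;0.1 0.1476 -0.1845 0.02 0.243;0.1 0.1476 -0.1845 0.07 0.243;0.1 0.1476 -0.1845 0.12 0.243;0.1 0.1476 -0.1845 0.138 0.243;0.1 0.1476 -0.1845 0.138 0.243;0.1 0.1476 -0.1845 0.138 0.243"
}}

```text
clock: 46.0
eef_pos: [0.4118, -0.3331, 0.0374]
tcp_rot: [0.095, 0.996, -0.001, 0.001]
ft_force: [0.5, -1.5, -0.0]
opening: 0.0387
grip_force: 0.0
```

Run:
```python
from h import *
row([.4098,-.3336,.021],78.9)
d=grab('wrist','w11.png'); bars(d)
```

```text
tcp [ 0.4118 -0.3331  0.0374] yaw 79.13 j6 -2.28 F [ 0.5 -1.5 -0. ] open 0.0387 t 46.0
row [ 0.0019 -0.0009  0.0164] 0.004
[   0   84   92  146 2845] (0.3488195538520813, -0.41539183259010315) [0.071 0.033] mean [ 0.3451 -0.4101] cloud [ 0.3445 -0.408   0.0181] ang 4.97999999999999
[ 227   86   42  260 9726] (0.40408435463905334, -0.3357486128807068) [0.018 0.135] mean [ 0.3949 -0.334 ] cloud [ 0.3949 -0.334   0.018 ] ang 169.04
[364 363  20   8  93] (0.5007122159004211, -0.2818101942539215) [0.004 0.011] mean [ 0.5008 -0.2819] cloud [ 0.4971 -0.2831  0.0209] ang 89.3
[370 369  32  15 292] (0.513382077217102, -0.2751924991607666) [0.018 0.011] mean [ 0.5112 -0.2756] cloud [ 0.5126 -0.2748  0.0178] ang 53.15
```

{"fn": "carry_out", "kwargs": {
  "moves": "0.1 0 -0.001 0.01 0;0.1 0 -0.001 0.0155 0;0.1 0 -0.001 0.0155 0;1 0 -0.001 0.0155 0;1 0 -0.001 0.0155 0;1 0 -0.001 0.0155 0;1 0 -0.001 0.0155 0;1 0 -0.001 0.0155 0;1 0 -0.001 -0.04 0;1 0 -0.001 -0.1 0;1 0 -0.001 -0.13 0;1 0 -0.001 -0.13 0"
}}

```text
clock: 47.55
eef_pos: [0.4108, -0.3335, 0.1666]
tcp_rot: [0.095, 0.995, -0.001, 0.001]
ft_force: [-0.6, -0.1, -4.6]
opening: 0.0162
grip_force: 60.9
```

Run:
```python
from h import *
row([*st(-.013,-.073),.16],93)
```

```text
tcp [ 0.4108 -0.3335  0.1666] yaw 79.07 j6 -2.28 F [-0.6 -0.1 -4.6] open 0.0162 t 47.55
row [-0.0369  0.4022  0.006 ] -0.243
```

{"fn": "carry_out", "kwargs": {
  "moves": "1 -0.01 0.05 0 -0.12;1 -0.037 0.11 0 -0.243;1 -0.037 0.17 0 -0.243;1 -0.037 0.23 0 -0.243;1 -0.037 0.29 0 -0.243;1 -0.037 0.35 0 -0.243;1 -0.037 0.402 0 -0.243;1 -0.037 0.402 0 -0.243;1 -0.037 0.402 0.05 -0.243;1 -0.037 0.402 0.075 -0.243;1 -0.037 0.402 0.075 -0.243"
}}

```text
clock: 48.92
eef_pos: [0.5189, 0.0543, 0.0857]
tcp_rot: [-0.026, 1.0, 0.001, -0.005]
ft_force: [0.3, 0.6, -3.6]
opening: 0.0165
grip_force: 61.0
```

Run:
```python
from h import *
row([*st(-.013,-.073),.055],93)
d=grab('wrist','w12.png'); C=cloud(d); k=(C[...,2]>.044)&(C[...,2]<.052); S=tost(C); 
k&=(S[...,0]<-.0)&(S[...,1]<-.005)&(S[...,1]>-.06)
print('blank1 st y',k.sum(), S[k].min(0),S[k].max(0),np.median(S[k],0))
```

```text
tcp [0.5189 0.0543 0.0857] yaw 92.94 j6 -1.74 F [ 0.3  0.6 -3.6] open 0.0165 t 48.925
row [-0.0048 -0.0002  0.0306] -0.001
blank1 st y 4670 [-0.07343983 -0.03865925] [-9.87070361e-06 -5.03492846e-03] [-0.03990016 -0.02965597]
```

{"fn": "carry_out", "kwargs": {
  "moves": "1 0 0 0.02 0;1 0 0 0.03 0;1 0 0 0.034 0;1 0 0 0.036 0;1 0 0 0.038 0;1 0 0 0.038 0"
}}

```text
clock: 49.72
eef_pos: [0.5229, 0.0546, 0.0525]
tcp_rot: [-0.026, 1.0, -0.0, 0.0]
ft_force: [-0.1, -0.5, -4.0]
opening: 0.0165
grip_force: 61.1
```

{"fn": "carry_out", "kwargs": {
  "moves": "1 -0.003 0 0 0;1 -0.006 0 0 0;1 -0.009 0 0 0;1 -0.011 0 0 0;1 -0.011 0 0 0"
}}

```text
clock: 50.35
eef_pos: [0.5339, 0.0551, 0.0523]
tcp_rot: [-0.026, 1.0, -0.0, 0.0]
ft_force: [0.4, 0.1, -3.5]
opening: 0.0163
grip_force: 61.1
```

{"fn": "carry_out", "kwargs": {
  "moves": "1 -0.002 0 0 0;1 -0.004 0 0 0;1 -0.004 0 0 0"
}}

```text
clock: 50.72
eef_pos: [0.5362, 0.0554, 0.0516]
tcp_rot: [-0.026, 1.0, 0.0, -0.002]
ft_force: [-4.6, -0.8, -1.3]
opening: 0.0163
grip_force: 61.4
```

{"fn": "carry_out", "kwargs": {
  "moves": "1 -0.002 0 0.001 0;1 -0.004 0 0.002 0;1 -0.004 0 0.003 0;1 -0.004 0 0.003 0"
}}

```text
clock: 51.22
eef_pos: [0.5365, 0.0555, 0.0504]
tcp_rot: [-0.027, 1.0, -0.0, -0.008]
ft_force: [-29.2, -4.1, 29.4]
opening: 0.0163
grip_force: 65.5
```

Blank 2 is butted and on the bed. I release it and go to the jaw tab.

{"fn": "carry_out", "kwargs": {
  "moves": "1 0.005 0 -0.003 0;1 0.005 0 -0.003 0;0.3 0.005 0 -0.003 0;0.3 0.005 0 -0.003 0;0.3 0.005 0 -0.003 0;0.3 0.005 0 -0.04 0;0.3 0.005 0 -0.1 0;0.1 0.005 -0.06 -0.12 0;0.1 0.005 -0.1 -0.12 0;0.1 0.005 -0.1 -0.12 0"
}}

```text
clock: 52.48
eef_pos: [0.5426, -0.0469, 0.1701]
tcp_rot: [-0.024, 1.0, -0.0, 0.001]
ft_force: [-0.1, -0.6, 0.5]
opening: 0.0387
grip_force: 0.0
```

Run:
```python
from h import *
d=grab('wrist','w13.png'); C=cloud(d); S=tost(C)
k=(C[...,2]>.085)&(C[...,2]<.104)&(abs(C[...,1]+.05)<.05); n,l,s,c=cv2.connectedComponentsWithStats(k.astype(np.uint8))
for i in range(1,n):
    if s[i,4]>200: P=C[l==i]; print('tab?',s[i],((P.min(0)+P.max(0))/2).round(4))
k=(C[...,2]>.0465)&(C[...,2]<.051)&(S[...,1]<-.005)&(S[...,1]>-.1); n,l,s,c=cv2.connectedComponentsWithStats(k.astype(np.uint8))
for i in range(1,n):
    if s[i,4]>100: P=S[l==i]; print('bar',s[i],P.min(0).round(4),P.max(0).round(4),P.mean(0).round(4))
row([.543,-.0516,.08],93)
```

```text
tab? [ 236  181   25   52 1191] [ 0.5434 -0.052   0.0933]
bar [ 345   89  117  184 7939] [-0.0731 -0.0989] [ 0.0782 -0.0059] [-0.0012 -0.0526]
tcp [ 0.5421 -0.0454  0.1695] yaw 92.86 j6 -1.91 F [ 0.4  0.2 -0.7] open 0.0385 t 52.525
row [-0.0005 -0.0062  0.0895] -0.002
```

{"fn": "carry_out", "kwargs": {
  "moves": "0.1 -0.001 -0.0062 0.05 0;0.1 -0.001 -0.0062 0.089 0;0.1 -0.001 -0.0062 0.089 0;0.1 -0.001 -0.0062 0.089 0;1 -0.001 -0.0062 0.089 0;1 -0.001 -0.0062 0.089 0;1 -0.001 -0.0062 0.089 0;1 -0.001 -0.0062 0.089 0;1 -0.001 -0.0062 0.089 0"
}}

```text
clock: 53.65
eef_pos: [0.5447, -0.0509, 0.0826]
tcp_rot: [-0.026, 1.0, -0.0, 0.002]
ft_force: [-1.4, 1.4, 7.1]
opening: 0.0153
grip_force: 59.8
```

{"fn": "carry_out", "kwargs": {
  "moves": "1 0 0.009 0 0;1 0 0.018 0 0;1 0 0.027 0 0;1 0 0.036 0 0;1 0 0.045 0 0;1 0 0.054 0 0;1 0 0.063 0 0;1 0 0.072 0 0;1 0 0.081 0 0;1 0 0.09 0 0;1 0 0.096 0 0;1 0 0.099 0 0"
}}

```text
clock: 55.15
eef_pos: [0.5397, 0.0462, 0.0826]
tcp_rot: [-0.026, 1.0, -0.002, 0.002]
ft_force: [-2.7, -10.0, 6.5]
opening: 0.0148
grip_force: 59.8
```

{"fn": "carry_out", "kwargs": {
  "moves": "1 0 0.003 0 0;1 0 0.006 0 0;1 0 0.009 0 0;1 0 0.009 0 0;1 0 0.009 0 0"
}}

```text
clock: 55.78
eef_pos: [0.5395, 0.0507, 0.0826]
tcp_rot: [-0.027, 1.0, -0.006, 0.001]
ft_force: [-3.4, -31.4, 5.5]
opening: 0.015
grip_force: 60.8
```

Shut at y 0.0507, which is 18 mm short of the one-bar position, as expected for two bars. I hold, relax and release.

{"fn": "carry_out", "kwargs": {
  "moves": "1 0 0.001 0 0;1 0 0.001 0 0;1 0 -0.004 0 0;1 0 -0.004 0 0;0.1 0 -0.004 0 0;0.1 0 -0.004 0 0;0.1 0 -0.004 0 0;0.1 0 -0.004 -0.06 0;0.1 0 -0.03 -0.12 0;0.1 0 -0.06 -0.16 0;0.1 0 -0.06 -0.16 0;0.1 0 -0.06 -0.16 0"
}}

```text
clock: 57.28
eef_pos: [0.5402, -0.0024, 0.2393]
tcp_rot: [-0.026, 1.0, 0.0, -0.001]
ft_force: [-0.6, 0.0, -0.4]
opening: 0.0385
grip_force: 0.0
```

Run:
```python
from h import *
d=grab('wrist','w14.png'); C=cloud(d); S=tost(C); row([.5,0,.2],93)
k=(C[...,2]>.0465)&(C[...,2]<.051)&(S[...,1]<.005)&(S[...,1]>-.06)&(abs(S[...,0])<.09)
P=S[k]; print(P.min(0),P.max(0)); red(d,.048,(250,100,512,300))
f=cv2.cvtColor(d['frame'],cv2.COLOR_RGB2BGR); u,v=proj(d,[[*st(0,-.02),.048]])[0].astype(int); print(u,v)
cv2.imwrite('pics/w14c.png',cv2.resize(f[max(v-90,0):v+90,max(0,u-110):u+110],None,fx=3.2,fy=3.2))
```

```text
tcp [ 0.5398 -0.0021  0.2385] yaw 93.02 j6 -1.84 F [-0.5 -0.3 -0.1] open 0.0389 t 57.325
row [0.0395 0.0041 0.0387] 0.0
[-0.07349279 -0.05996006] [0.0779644  0.00496719]
red [501.1 101.6] [497 100  10   6  24] [-0.0658  0.1118]
red [509.2 104.8] [509 104   2   3   4] [-0.0631  0.1216]
red [467.7 113.7] [467 113   2   2   3] [-0.0528  0.0771]
red [496.4 116.6] [492 115   9   4  16] [-0.0509  0.1091]
red [470.  129.5] [ 432  116   80   24 1348] [-0.0373  0.0822]
red [507.1 117.1] [502 116  10   3  17] [-0.0508  0.1213]
red [430. 124.] [429 123   3   3   3] [-0.0418  0.0391]
red [421. 124.] [420 124   3   1   3] [-0.0416  0.0298]
red [421.  129.4] [419 129   5   2   7] [-0.0363  0.0305]
red [430.8 129.5] [430 129   3   2   4] [-0.0364  0.0405]
red [435.6 221.9] [367 203 145  40 410] [0.0611 0.0608]
red [355.  267.6] [342 266  23   6  63] [ 0.1143 -0.0221]
red [470.3 277.2] [461 275  21   5  56] [0.1307 0.1164]
red [484.1 276.4] [483 275   4   4  12] [0.1305 0.1341]
red [488. 277.] [487 276   3   3   5] [0.1315 0.1394]
red [443.6 278.2] [442 278   4   2   5] [0.1306 0.0832]
red [493.  278.7] [492 278   3   2   3] [0.1342 0.1467]
red [440.4 284.3] [437 283   8   4  21] [0.1386 0.0809]
red [498.6 289.6] [480 287  32   6 104] [0.1498 0.1585]
367 165
```

View pics/w14c.png

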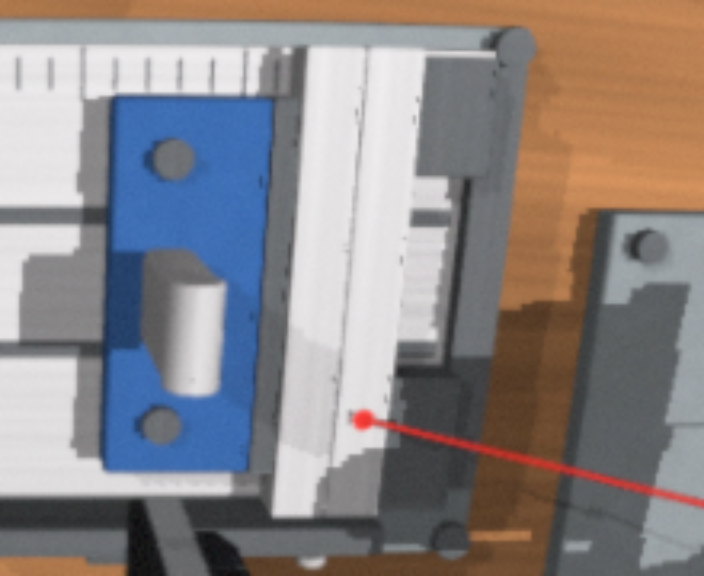

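The final crop shows both blanks side by side, ends even, packed between the jaw (255,280) and the fixed jaw (450,115). The spot is still at (363,420) on the inner bar. I hand in the job.

```bash
python3 -c "
from workcell import close_job
print(close_job())"
```

```text
the job is handed in; nothing more can be done
None
```

I handed the job in: the spot was set on the pattern's punch mark, the pattern is back in its tray, and both blanks (only two were there) are butted, packed and pinched by the jaw; the hand-in call gave no verdict, so the judge's result is not known.

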